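# Put away the columns and empty the fittings tray

### The job

Put the chromatography parts away: lay every steel column in a V-groove of the green cradle, one to a groove, across both rails with its ends overhanging about equally. Carry the steel tray level by its black tab to the yellow bin, tip it so that all the fittings slide off its open lip into the bin, and set the empty tray back down flat in the middle of the stirrer's round plate, where it stood. The columns and the tray may be done in either order; leave the flask and the blue-capped bottle at the back alone.

Things in the scene. Friction and masses are not known exactly. Their poses are not given: they have to be found in the camera images.
- column_1_center (a point): Steel separation column: a straight round steel rod with hexagonal end nuts, 181 mm long, 14 to 16 mm thick along its whole length, 0.19 kg, lying down at the start at a height of 7 mm. Point: its centre, on its axis. Its own y axis runs along the rod. One of up to three alike (None if absent).
- column_2_center (a point): Steel separation column: a straight round steel rod with hexagonal end nuts, 181 mm long, 14 to 16 mm thick along its whole length, 0.19 kg, lying down at the start at a height of 7 mm. Point: its centre, on its axis. Its own y axis runs along the rod. One of up to three alike (None if absent).
- column_3_center (a point): Steel separation column: a straight round steel rod with hexagonal end nuts, 181 mm long, 14 to 16 mm thick along its whole length, 0.19 kg, lying down at the start at a height of 7 mm. Point: its centre, on its axis. Its own y axis runs along the rod. One of up to three alike (None if absent).
- fitting_1_center (a point): Brown plastic tube fitting, 10 mm across the head and 22 mm long, 12 g, standing on its head in the tray at the start. Point: its centre; its own z axis runs along its length. One of up to four (None if absent).
- fitting_2_center (a point): Brown plastic tube fitting, 10 mm across the head and 22 mm long, 12 g, standing on its head in the tray at the start. Point: its centre; its own z axis runs along its length. One of up to four (None if absent).
- fitting_3_center (a point): Red plastic tube fitting, 10 mm across the head and 22 mm long, 12 g, standing on its head in the tray at the start. Point: its centre; its own z axis runs along its length. One of up to four (None if absent).
- fitting_4_center (a point): Brown plastic tube fitting, 10 mm across the head and 22 mm long, 12 g, standing on its head in the tray at the start. Point: its centre; its own z axis runs along its length. One of up to four (None if absent).
- cradle: Fixed cradle: two green sawtooth rails on an aluminium plate (top z = 8 mm). Origin: under its centre on the worktop. Rails run along its y at x = -55 and +55 mm, 18 mm thick, 180 mm long. Three 90-degree V-grooves along its x, at y = -46, 0, 46 mm; bottoms at z = 26 mm, ridges at 49 mm. A column lies across both rails, centre about 37 mm up; fingers fit between the rails.
- tray_tab (a point): Steel scoop tray (0.12 kg): centre of the black upright grip tab at its rear, 12 mm thick in tray x, 44 mm wide in y; 42 mm above the tray's underside, 14 mm below the tab's top. Tray x runs from the open pouring lip to the tab, z up; the lip's edge is at x = -128, z = -37 mm from here. Tray 76 mm wide; 24 mm walls at rear and sides, 3 mm floor.
- tray_center (a point): Point on the middle of the tray's floor, 58 mm in -x from the tab point and 3 mm above the tray's underside; same axes as the tab point.
- plate_center (a point): Centre of the top of the round steel plate of the magnetic stirrer (a fixed cream box with two knobs in front), plate 136 mm across, 91 mm above the worktop; the box's flat top round it is 16 mm lower. The tray stands on the plate at the start.
- bin: Open yellow parts bin, loose, 0.5 kg, 105 x 130 x 50 mm outside (x, y, z), walls and floor 4 mm. Origin: under its centre, z up. A wall stands 130 to 150 mm beyond its centre in world +x, and the stirrer in front of it.
- flask: Conical glass flask with black stopper, 63 mm wide, 118 mm high, standing loose at the back of the worktop; not part of the job. Origin: under its centre, z up.
- blue_cap_bottle: Bottle with blue cap, 56 mm wide, 105 mm high, standing loose at the back of the worktop; not part of the job. Origin: under its centre, z up.

How it is judged (in metres and radians):
On the way, in this order (a step that is already met when the one before it is completed fails the run):
1. the tray is lifted and carried level to the bin, its middle within 200 mm of the bin's centre, seen from above (horizontal distance between tray_center and bin below 0.2 m and height (world z) of tray_tab above 0.15 m and angle between tray_tab's own z axis and vertical below 0.3 rad), for 0.1 s.
2. the tray is tipped by more than 24 degrees at the bin (horizontal distance between tray_center and bin below 0.14 m and height (world z) of tray_center above 0.05 m and angle between tray_tab's own z axis and vertical above 0.42 rad), for 0.1 s.
At the end, for the whole second after the job is handed in: Every column lies in a groove: centre 31-42 mm above the worktop, within 25 mm of mid-cradle along the groove and 60 mm across, axis within 0.08 rad. Every fitting is in the upright bin. The tray is flat (0.06 rad) on the stirrer plate, mid-floor within 40 mm of its centre (x of column_1_center in the frame of cradle between -0.025 and 0.025 m and y of column_1_center in the frame of cradle between -0.06 and 0.06 m and z of column_1_center in the frame of cradle between 0.031 and 0.042 m and angle between the y axis of each of column_1_center, column_2_center, column_3_center and the x axis of cradle, either way round below 0.08 rad and x of column_2_center in the frame of cradle between -0.025 and 0.025 m and y of column_2_center in the frame of cradle between -0.06 and 0.06 m and z of column_2_center in the frame of cradle between 0.031 and 0.042 m and x of column_3_center in the frame of cradle between -0.025 and 0.025 m and y of column_3_center in the frame of cradle between -0.06 and 0.06 m and z of column_3_center in the frame of cradle between 0.031 and 0.042 m and x of fitting_1_center in the frame of bin between -0.05 and 0.05 m and y of fitting_1_center in the frame of bin between -0.062 and 0.062 m and z of fitting_1_center in the frame of bin between 0 and 0.045 m and x of fitting_2_center in the frame of bin between -0.05 and 0.05 m and y of fitting_2_center in the frame of bin between -0.062 and 0.062 m and z of fitting_2_center in the frame of bin between 0 and 0.045 m and x of fitting_3_center in the frame of bin between -0.05 and 0.05 m and y of fitting_3_center in the frame of bin between -0.062 and 0.062 m and z of fitting_3_center in the frame of bin between 0 and 0.045 m and x of fitting_4_center in the frame of bin between -0.05 and 0.05 m and y of fitting_4_center in the frame of bin between -0.062 and 0.062 m and z of fitting_4_center in the frame of bin between 0 and 0.045 m and horizontal distance between tray_center and plate_center below 0.04 m and angle between tray_tab's own z axis and vertical below 0.06 rad and height (world z) of tray_tab between 0.125 and 0.141 m and angle between bin's own z axis and vertical below 0.1 rad); the robot touches nothing.
It fails at once if the flask or the blue-capped bottle at the back is shifted more than 40 mm or knocked over (distance of any of flask, blue_cap_bottle from where it was at the start of the episode above 0.04 m or angle between any of flask, blue_cap_bottle's own z axis and vertical above 0.4 rad).
It fails at once if the bin is tipped over (angle between bin's own z axis and vertical above 0.6 rad).
Of column_1, column_2, column_3 only 2 to 3 are there at a start; the rules pass over those that are not, and their reading is None.
Of fitting_1, fitting_2, fitting_3, fitting_4 only 2 to 4 are there at a start; the rules pass over those that are not, and their reading is None.
At some moment in a run one of column_1, column_2, column_3 may be knocked a few centimetres aside while the robot is not near it.
It also fails if it takes over 210 s, if anything falls off the work surface, if the arm or the gripper's body presses on something with over 40 N, if the wrist force passes 120 N, or if a joint passes its speed limit or range.

### The arm

A 6-joint arm with a two-finger parallel gripper is mounted at the origin on the work surface; the furniture and walls round the work are solid. World frame = base frame: x ahead of the robot, y to its left, z up, the work surface at z = 0. Lengths are in mm, angles in rad, forces in N, time in s.
With the tool pointing down it reaches from about 350 to 875 mm from the base axis. Payload 4.2 kg.
Tool frame: the origin (TCP) lies midway between the tips of the shut fingers; the grasp point (between the pads) lies 19 mm behind it; z points along the fingers, y is the direction in which the jaws open and shut (so a half turn about z gives the same grasp; the last joint's range is limited). The gripper opens to 85 mm and grips with 20 to 120 N. Pads are 22 mm wide; open, the fingers measure 114 mm over their backs; the gripper's body (76 mm by 85 mm) begins 54 mm behind the grasp point. The pads swing forward as they close: fully open they stand 13 mm farther back than shut.
Start: joints at [1.437, 0.385, 0.008, 0, -1.194, -0.259], TCP at [239.202, 577.392, 231.312] pointing down, gripper open.
Joint ranges: [-3.14, 3.14], [-1.21, 2.06], [-1.07, 1.41], [-3.16, 2.05], [-2.99, -0.16], [-3.1, 3.1]. Speed limits (rad/s): [2.79, 2.79, 3.14, 3.14, 3.14, 3.14].

### API

Orientations are given as a unit quaternion [x, y, z, w].
In Python, from bench import arm gives the robot as it stands.
- The arm moves only by the tool send_rows, never from a script. Its arguments are lists of equal length, an entry for each row: "translation": the shift along the tool's x, y, z in mm, a list of three; "dr": the turn, a rotation vector about the tool's x, y, z in degrees, a list of three; "grip": the finger opening in mm, from 0 to 85.4. In form: {"translation": [[dx, dy, dz], ...], "dr": [[ax, ay, az], ...], "grip": [grip, ...]}. A call has exactly 5 rows; each row shifts and turns the commanded pose from where the row before left it, along the tool's axes as they then stand; what a row does not reach is not made up. A row lasts 1/8 s, in which the tool goes at most 62.5 mm and 10.7 degrees, less where a joint would pass 70% of its speed; a pose out of reach is approached as far as the arm can. A call with a gripper value outside its range is refused whole. The fingers move at their own pace and stop on an object; the grip force is fixed at half the most. Time passes only in rows, so rows that do not move let the fingers close, or fill a call up. It gives the time, the measured TCP pose, the force and the opening at its end, in the units of the state.
- arm.read_state(): the state, without advancing time (a new reading comes with each control period).
- arm.get_image(name): name is "side" or "top"; returns the picture (384x512x3 uint8, red, green, blue); there is no depth.
- arm.camera_info(name): a dict with "fx", "fy", "cx", "cy" (pixels), "cam_to_world" (4x4, takes a point from camera to world coordinates). Camera axes: x right, y down, z forward; pixel columns grow to the right and rows downward; lengths in mm; the calibration is good to about 2 mm. A picture is of the moment at which its call begins. camera_info takes no time and is no camera call.
- arm.job_done(): hands the job in, once; it reports no verdict.
Trained networks look in the newest picture that a camera, given by its name, has taken for a name from the list of things; names that differ only in an ending like _2 or _b are one class to them, and where a whole thing is asked for, a point or a joint stands for the part that bears it (a point fixed in the world has none). Each returns a list of dicts, best first, with "confidence" (0 to 1); they miss things now and then, are a little off and sometimes report something else, mostly with a low value. They report only what shows in the picture. A call takes as long as a camera call.
- arm.search_frame(thing, camera): "xyz" ([x, y, z] in mm, in world coordinates, good to about 4 mm: the middle of the surface that is visible of it).
- arm.place_of(thing, camera): "xyz" ([x, y, z] in mm, in world coordinates, good to about 4 mm: a listed point, or the origin of a listed thing).
The state is a dict: "clock": time; "joints": joint angles; "joint_vel": joint speeds; "joint_efforts": joint torques, N m; "position": TCP position; "ee_rot": TCP orientation; "contact_force": force on the tool from outside, world axes, zero at the start; "wrist_torque": the same for the moment, N m; "gripper_width": finger opening in mm.
Only numpy, scipy, OpenCV 4.12 (cv2) and the standard library are available. Lean on these libraries where they do the work, as an engineer would, in place of code of your own. Each camera call takes 0.05 s, during which the arm holds its last target.

## Working session

There is one attempt and no reset: what is moved stays moved. The work goes in short steps, Python scripts to look and compute and a tool call to move; the robot and the scene stay as the last step left them, time stands still between calls to the robot, and variables do not carry over. Pictures are saved under pics/ and viewed, and the job is handed in when it is done.

Besides the shell and the picture viewer there is one more tool, called by a JSON object that holds its "name" and its "arguments", one argument or row to a line. send_rows: Moves the arm, as the interface text tells. Its arguments: {"type":"object","properties":{"translation":{"type":"array"},"dr":{"type":"array"},"grip":{"type":"array"}},"required":["translation","dr","grip"]}

```bash
ls; mkdir -p pics
python3 - <<'E'
from bench import arm
import cv2
print(arm.read_state())
for n in ("side","top"):
    im=arm.get_image(n); cv2.imwrite(f"pics/{n}0.png",im[:,:,::-1]); print(n,arm.camera_info(n))
for t in ["column_1_center","fitting_1_center","fitting_3_center","cradle","tray_tab","tray_center","plate_center","bin","flask","blue_cap_bottle"]:
  for c in ("side","top"):
    r=arm.place_of(t,c); print(t,c,[(([round(v) for v in d["xyz"]]),round(d["confidence"],2)) for d in r])
E
```

```text
pics
{'clock': 0.0, 'joints': array([ 1.43661940e+00,  3.85554934e-01,  6.59898686e-03, -4.83765410e-04,
       -1.19394688e+00, -2.58602703e-01]), 'joint_vel': array([-2.07262402e-04, -9.27199580e-04,  9.41860554e-04,  1.19035241e-04,
        4.05704335e-05,  2.21463485e-04]), 'joint_efforts': array([ 1.33207617e-03, -3.92289877e+01,  1.88402778e+01,  4.18614328e+00,
       -4.64335259e-03, -3.19618678e-06]), 'position': array([238.98565145, 576.87691544, 230.21429024]), 'ee_rot': array([ 9.80759435e-01, -1.95217239e-01, -1.58897299e-04,  1.06518810e-03]), 'contact_force': array([-0.49778965, -0.07571227, -0.0951782 ]), 'wrist_torque': array([ 0.02053475, -0.03382108,  0.06883308]), 'gripper_width': 85.67364543341431}
side {'fx': 455.84133724357156, 'fy': 455.84133724357156, 'cx': 270.64792928936777, 'cy': 194.27819283471788, 'cam_to_world': array([[ 1.19801605e-01, -5.45274058e-01,  8.29652805e-01,
        -8.04896450e+02],
       [-9.92739348e-01, -5.67226447e-02,  1.06071335e-01,
        -1.66054508e+02],
       [-1.07778457e-02, -8.36336501e-01, -5.48110476e-01,
         9.72206
[... 577 characters left out ...]
side [([534, -102, 5], 0.52)]
column_1_center top [([532, -107, 6], 0.6)]
fitting_1_center side [([428, -124, 8], 0.62)]
fitting_1_center top []
fitting_3_center side []
fitting_3_center top []
cradle side []
cradle top [([456, 372, 2], 0.63)]
tray_tab side [([417, 219, 135], 0.58)]
tray_tab top [([414, 216, 130], 0.96)]
tray_center side [([397, 163, 95], 0.64)]
tray_center top [([399, 165, 93], 0.88)]
plate_center side []
plate_center top []
bin side [([554, 137, 0], 0.73)]
bin top [([553, 142, -1], 0.97)]
flask side [([589, -347, 0], 0.57)]
flask top [([590, -349, -1], 0.79)]
blue_cap_bottle side [([600, -224, 3], 0.79), ([399, 160, 96], 0.48)]
blue_cap_bottle top [([593, -222, -1], 0.94)]
```

View pics/side0.png

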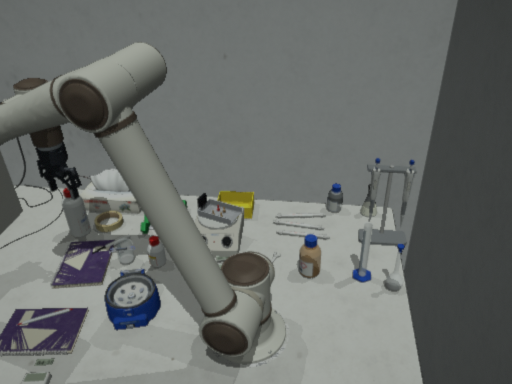

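View pics/top0.png

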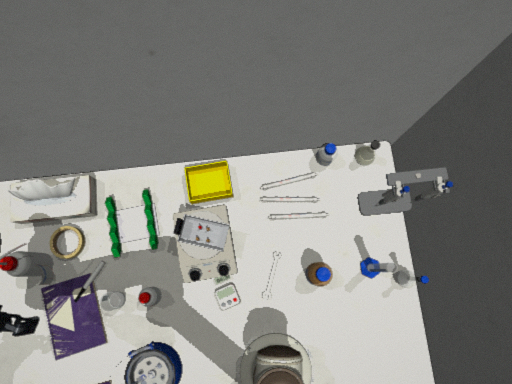

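```bash
cat > h.py <<'E'
import numpy as np, cv2
from bench import arm
from scipy.spatial.transform import Rotation as R
def px2w(cam,u,v,z):
    i=arm.camera_info(cam);T=i["cam_to_world"]
    d=T[:3,:3]@np.array([(u-i["cx"])/i["fx"],(v-i["cy"])/i["fy"],1]);o=T[:3,3]
    return o+d*(z-o[2])/d[2]
def w2px(cam,p):
    i=arm.camera_info(cam);T=i["cam_to_world"]
    c=T[:3,:3].T@(np.array(p,float)-T[:3,3]); return np.array([i["fx"]*c[0]/c[2]+i["cx"],i["fy"]*c[1]/c[2]+i["cy"]])
def crop(cam,name,x0,y0,x1,y1,s):
    im=arm.get_image(cam)[:,:,::-1]
    cv2.imwrite(f"pics/{name}.png",cv2.resize(im[y0:y1,x0:x1],None,fx=s,fy=s,interpolation=cv2.INTER_CUBIC))
def st():
    s=arm.read_state(); print(round(s["clock"],2),np.round(s["position"],1),"F",np.round(s["contact_force"],1),"w",round(s["gripper_width"],1)); 
    print("rot",np.round(R.from_quat(s["ee_rot"]).as_matrix().T,3).tolist(),"j",np.round(s["joints"],2)); return s
E
python3 - <<'E'
from h import *
im=cv2.imread("pics/top0.png")
cv2.imwrite("pics/c1.png",cv2.resize(im[140:300,90:250],None,fx=3.7,fy=3.7,interpolation=cv2.INTER_CUBIC))
cv2.imwrite("pics/c2.png",cv2.resize(im[150:240,240:400],None,fx=5,fy=5,interpolation=cv2.INTER_CUBIC))
E
```

```text
(no output)
```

View pics/c1.png

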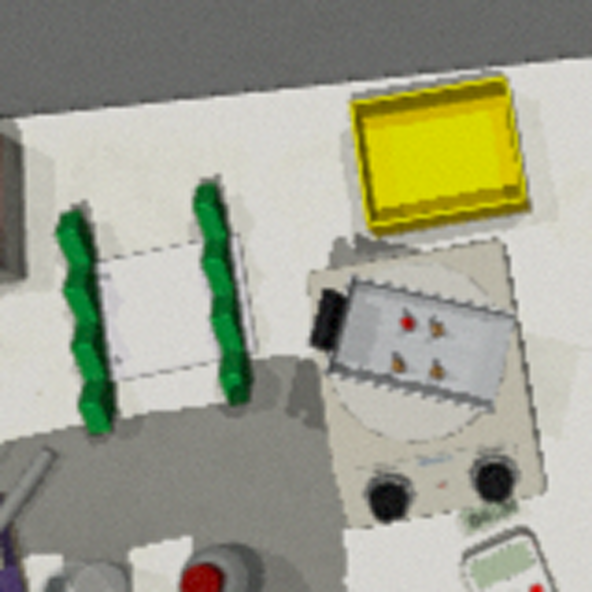

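View pics/c2.png

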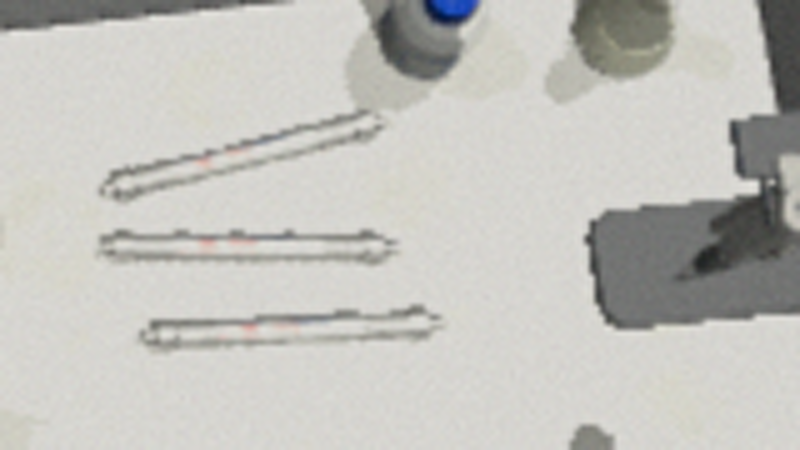

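Run:
```python
from h import *
for n,(a,b) in dict(A=((101,187),(384,122)),B=((98,245),(396,247)),C=((142,337),(440,320))).items():
    p=[px2w("top",240+q[0]/5,150+q[1]/5,8) for q in (a,b)]; d=p[0]-p[1]
    print(n,np.round((p[0]+p[1])/2),"len",round(np.linalg.norm(d)),"yaw",round(np.degrees(np.arctan2(d[1],d[0])),1))
f=lambda u,v,z:px2w("top",90+u/3.7,140+v/3.7,z)
L=[f(72,215,49),f(98,425,49)];Rr=[f(206,185,49),f(238,400,49)]
print("rails",np.round(L),np.round(Rr))
for q in [(357,103),(505,80),(528,207),(375,232)]: print("bin",np.round(f(*q,50)))
for q in [(345,290),(313,345),(325,318)]: print("tab top",np.round(f(*q,147)))
for q in [(515,318),(490,410),(502,365)]: print("lip",np.round(f(*q,97)))
print("plate ctr",np.round(f(425,350,91)))
for q in [(312,275),(500,240),(545,490),(350,525)]: print("box",np.round(f(*q,75)))
st()
for t in ["column_1_center","cradle","tray_tab","tray_center","plate_center","bin"]:
  for c in ("side","top"):
    arm.get_image(c); r=arm.place_of(t,c); print(t,c,[(([round(v) for v in d["xyz"]]),round(d["confidence"],2)) for d in r])
```

```text
A [ 533. -106.    8.] len 179 yaw 96.9
B [ 476. -101.    8.] len 181 yaw 83.3
C [ 423. -121.    8.] len 180 yaw 87.0
rails [[530. 427.  49.]
 [363. 413.  49.]] [[542. 320.  49.]
 [370. 304.  49.]]
bin [596. 195.  50.]
bin [602.  75.  50.]
bin [497.  67.  50.]
bin [490. 189.  50.]
tab top [432. 199. 147.]
tab top [395. 225. 147.]
tab top [414. 215. 147.]
lip [405.  83.  97.]
lip [339. 108.  97.]
lip [371.  96.  97.]
plate ctr [389. 153.  91.]
box [457. 236.  75.]
box [468.  90.  75.]
box [277.  74.  75.]
box [267. 221.  75.]
1.1 [239.2 577.4 231.3] F [-0.5  0.4 -0.3] w 85.3
rot [[0.924, -0.383, -0.0], [-0.383, -0.924, 0.0], [-0.0, -0.0, -1.0]] j [ 1.44  0.38  0.01 -0.   -1.19 -0.26]
column_1_center side [([534, -104, 4], 0.53)]
column_1_center top [([534, -104, 5], 0.54), ([475, -100, 5], 0.53), ([551, 140, -2], 0.28)]
cradle side []
cradle top [([455, 371, 0], 0.55)]
tray_tab side [([417, 218, 137], 0.79)]
tray_tab top [([418, 217, 130], 0.89)]
tray_center side [([399, 160, 93], 0.68)]
tray_center top [([396, 164, 92], 0.67)]
plate_center side []
plate_center top []
bin side [([552, 136, -1], 0.93)]
bin top [([552, 142, -2], 0.69)]
```

{"name": "send_rows", "arguments": {
  "translation": [
    [43, 38, 0],
    [43, 38, 0],
    [43, 38, 0],
    [43, 38, 0],
    [43, 38, 0]
  ],
  "dr": [
    [0, 0, 0],
    [0, 0, 0],
    [0, 0, 0],
    [0, 0, -1],
    [0, 0, -1]
  ],
  "grip": [40, 40, 40, 40, 40]
}}

```text
clock: 2.92
position: [366.5, 318.4, 231.7]
ee_rot: [0.984, -0.177, 0.0, -0.0]
contact_force: [1.2, 0.8, -0.2]
gripper_width: 40.0
```

```bash
cat >> h.py <<'E'
def go(x,y,z,yaw=None):
    "delta in tool axes to world target; yaw = tool x yaw in deg (tool down)"
    s=arm.read_state(); Rm=R.from_quat(s["ee_rot"])
    d=Rm.inv().apply(np.array([x,y,z])-s["position"]); print("tool delta",np.round(d,1),"norm",round(np.linalg.norm(d)))
    if yaw is not None:
        a=np.radians(yaw); T=R.from_matrix(np.array([[np.cos(a),np.sin(a),0],[np.sin(a),-np.cos(a),0],[0,0,-1]]))
        print("rotvec",np.round(np.degrees((Rm.inv()*T).as_rotvec()),2))
E
python3 - <<'E'
from h import *
st(); go(416,216.5,160,-20.4)
E
```

```text
2.92 [366.5 318.4 231.7] F [ 1.2  0.8 -0.2] w 40.0
rot [[0.937, -0.349, 0.0], [-0.349, -0.937, -0.001], [0.001, 0.001, -1.0]] j [ 1.05  0.15 -0.32  0.   -1.1   0.16]
tool delta [81.9 78.2 71.7] norm 134
rotvec [-0.05 -0.02 -0.04]
```

{"name": "send_rows", "arguments": {
  "translation": [
    [41, 39, 0],
    [41, 39, 0],
    [0, 0, 35],
    [0, 0, 30],
    [0, 0, 0]
  ],
  "dr": [
    [0, 0, 0],
    [0, 0, 0],
    [0, 0, 0],
    [0, 0, 0],
    [0, 0, 0]
  ],
  "grip": [40, 40, 40, 40, 40]
}}

```text
clock: 3.55
position: [414.5, 216.9, 164.7]
ee_rot: [0.984, -0.178, -0.001, 0.002]
contact_force: [0.1, 0.5, -0.1]
gripper_width: 40.1
```

Run:
```python
from h import *
st(); go(416,216.5,120,-20.4)
crop("top","t1",150,170,270,300,4.5)
crop("side","s1",150,150,280,270,4.5)
```

```text
3.55 [414.5 216.9 164.7] F [ 0.1  0.5 -0.1] w 40.1
rot [[0.936, -0.351, -0.002], [-0.351, -0.936, 0.005], [-0.004, -0.004, -1.0]] j [ 0.83  0.19 -0.46 -0.   -0.93  0.38]
tool delta [ 1.7 -0.3 44.7] norm 45
rotvec [ 0.26  0.12 -0.15]
```

View pics/t1.png

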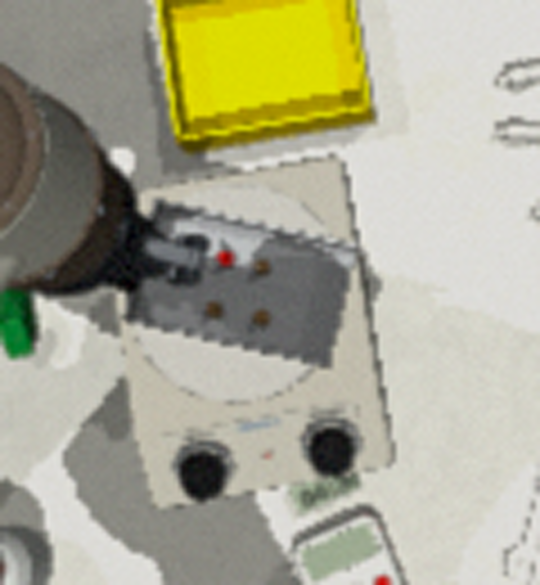

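View pics/s1.png

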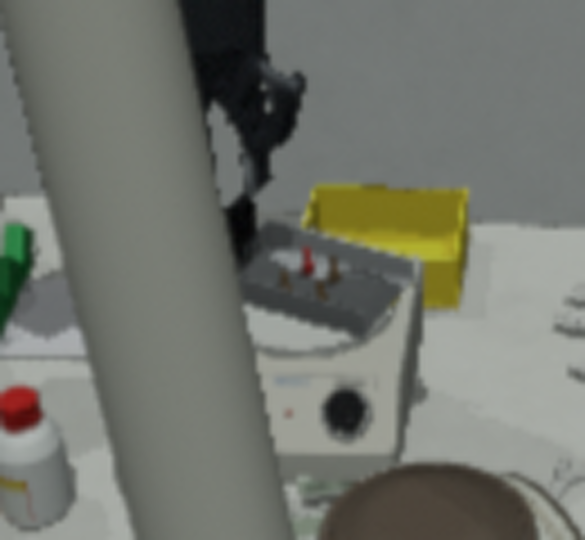

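{"name": "send_rows", "arguments": {
  "translation": [
    [1, 0, 20],
    [0, 0, 24],
    [0, 0, 0],
    [0, 0, 0],
    [0, 0, 0]
  ],
  "dr": [
    [0, 0, 0],
    [0, 0, 0],
    [0, 0, 0],
    [0, 0, 0],
    [0, 0, 0]
  ],
  "grip": [40, 40, 40, 30, 22]
}}

```text
clock: 4.28
position: [417.1, 218.6, 123.7]
ee_rot: [0.984, -0.178, 0.001, -0.001]
contact_force: [0.7, -0.0, 0.7]
gripper_width: 21.9
```

Run:
```python
from h import *
st(); go(416,216.5,120,-20.4)
crop("top","t2",150,170,270,300,4.5)
```

```text
4.28 [417.1 218.6 123.7] F [ 0.7 -0.   0.7] w 21.9
rot [[0.937, -0.35, 0.001], [-0.35, -0.937, -0.003], [0.002, 0.002, -1.0]] j [ 0.83  0.24 -0.51  0.   -0.82  0.38]
tool delta [-0.3  2.4  3.7] norm 4
rotvec [-0.15 -0.08 -0.08]
```

View pics/t2.png

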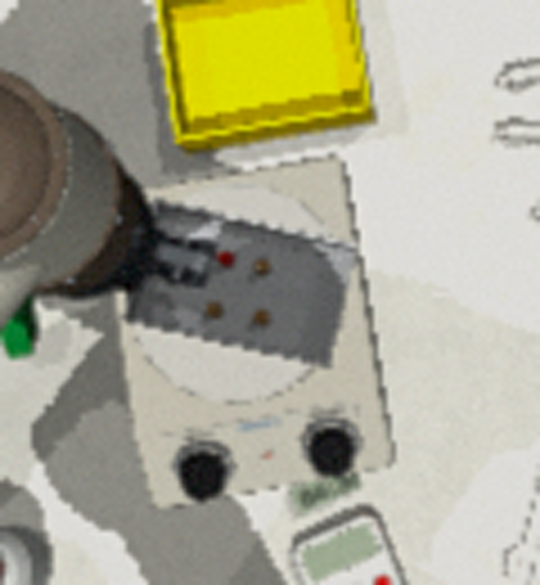

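{"name": "send_rows", "arguments": {
  "translation": [
    [0, 2, 3],
    [0, 0, 0],
    [0, 0, 0],
    [0, 0, 0],
    [0, 0, 0]
  ],
  "dr": [
    [0, 0, 0],
    [0, 0, 0],
    [0, 0, 0],
    [0, 0, 0],
    [0, 0, 0]
  ],
  "grip": [18, 15, 12, 8, 6]
}}

```text
clock: 4.95
position: [416.0, 216.1, 119.6]
ee_rot: [0.984, -0.178, 0.0, -0.0]
contact_force: [1.2, 0.5, 3.5]
gripper_width: 10.9
```

Run:
```python
from h import *
st()
for t in ["tray_tab","tray_center"]:
  for c in ("side","top"):
    arm.get_image(c); r=arm.place_of(t,c); print(t,c,[(([round(v) for v in d["xyz"]]),round(d["confidence"],2)) for d in r])
```

```text
4.95 [416.  216.1 119.6] F [1.2 0.5 3.5] w 10.9
rot [[0.937, -0.35, 0.0], [-0.35, -0.937, -0.0], [0.001, 0.0, -1.0]] j [ 0.83  0.24 -0.52  0.   -0.81  0.39]
tray_tab side [([415, 220, 135], 0.78)]
tray_tab top [([418, 216, 130], 0.65)]
tray_center side [([398, 159, 95], 0.84)]
tray_center top [([389, 162, 91], 0.79), ([477, -102, 5], 0.48)]
```

{"name": "send_rows", "arguments": {
  "translation": [
    [0, 0, 0],
    [0, 0, -5],
    [0, 0, -12],
    [0, 0, -18],
    [0, 0, -20]
  ],
  "dr": [
    [0, 0, 0],
    [0, 0, 0],
    [0, 0, 0],
    [0, 0, 0],
    [0, 0, 0]
  ],
  "grip": [2, 2, 2, 2, 2]
}}

```text
clock: 5.98
position: [415.2, 215.7, 174.8]
ee_rot: [0.984, -0.178, -0.001, 0.0]
contact_force: [-0.3, 0.0, -1.8]
gripper_width: 11.0
```

{"name": "send_rows", "arguments": {
  "translation": [
    [0, 0, -22],
    [0, 0, -22],
    [0, 0, -15],
    [0, 0, -5],
    [0, 0, 0]
  ],
  "dr": [
    [0, 0, 0],
    [0, 0, 0],
    [0, 0, 0],
    [0, 0, 0],
    [0, 0, 0]
  ],
  "grip": [2, 2, 2, 2, 2]
}}

```text
clock: 6.6
position: [415.4, 215.9, 238.2]
ee_rot: [0.984, -0.178, -0.0, -0.0]
contact_force: [-0.3, 0.0, -1.5]
gripper_width: 11.0
```

Run:
```python
from h import *
st()
crop("top","t3",130,130,290,300,3.5)
crop("side","s3",130,130,290,270,3.7)
for c in ("side","top"):
    r=arm.place_of("tray_center",c); print(c,[(([round(v) for v in d["xyz"]]),round(d["confidence"],2)) for d in r])
    r=arm.place_of("plate_center",c); print(c,[(([round(v) for v in d["xyz"]]),round(d["confidence"],2)) for d in r])
```

```text
6.6 [415.4 215.9 238.2] F [-0.3  0.  -1.5] w 11.0
rot [[0.937, -0.35, -0.0], [-0.35, -0.937, -0.0], [-0.0, 0.0, -1.0]] j [ 0.83  0.11 -0.35 -0.   -1.11  0.39]
side [([397, 158, 211], 0.63)]
side [([533, -102, 4], 0.7)]
top [([394, 161, 210], 0.72)]
top [([412, 216, 251], 0.29)]
```

View pics/t3.png

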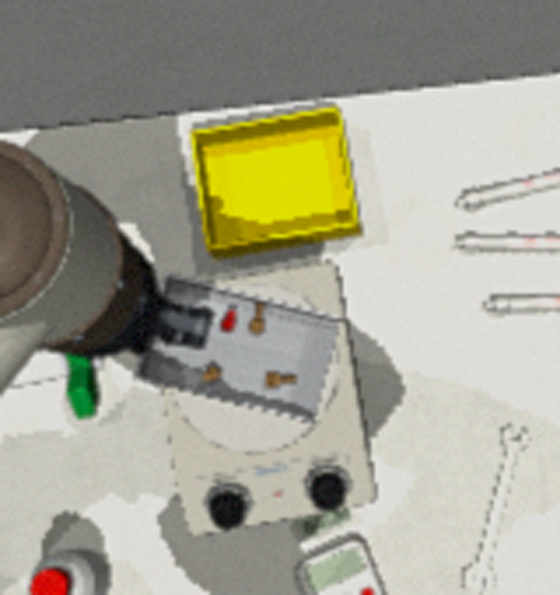

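View pics/s3.png

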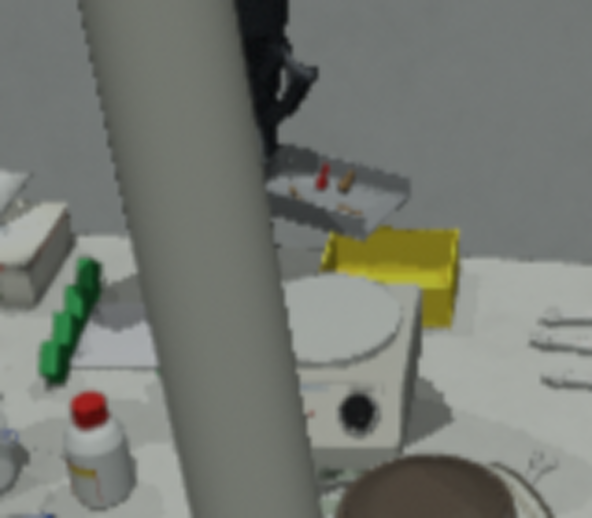

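{"name": "send_rows", "arguments": {
  "translation": [
    [0, 0, 0],
    [0, 0, 0],
    [0, 0, 0],
    [0, 0, 0],
    [0, 0, 0]
  ],
  "dr": [
    [-2, 0, 0],
    [-3, 0, 0],
    [-1, 0, -1],
    [0, 0, -2],
    [0, 0, -3]
  ],
  "grip": [2, 2, 2, 2, 2]
}}

```text
clock: 7.52
position: [415.6, 216.0, 238.3]
ee_rot: [0.991, -0.125, -0.012, 0.051]
contact_force: [-0.6, -0.1, -1.8]
gripper_width: 10.9
```

{"name": "send_rows", "arguments": {
  "translation": [
    [2, 0, 0],
    [5, 0, 0],
    [9, 0, 0],
    [12, 0, 0],
    [14, 0, 0]
  ],
  "dr": [
    [0, 0, -3.5],
    [0, 0, -4],
    [0, 0, -4],
    [0, 0, -3],
    [0, 0, -2]
  ],
  "grip": [2, 2, 2, 2, 2]
}}

```text
clock: 8.15
position: [457.6, 212.6, 237.3]
ee_rot: [0.998, 0.019, -0.019, 0.048]
contact_force: [0.1, 0.2, -1.4]
gripper_width: 11.0
```

Run:
```python
from h import *
st(); go(549,285,190,3)
crop("top","t4",130,100,290,270,3.5)
```

```text
8.15 [457.6 212.6 237.3] F [ 0.1  0.2 -1.4] w 11.0
rot [[0.999, 0.035, -0.04], [0.039, -0.995, 0.096], [-0.036, -0.097, -0.995]] j [ 0.78  0.21 -0.24  0.05 -1.21  0.81]
tool delta [ 95.7 -73.   36.6] norm 126
rotvec [ 5.49  2.33 -0.87]
```

View pics/t4.png

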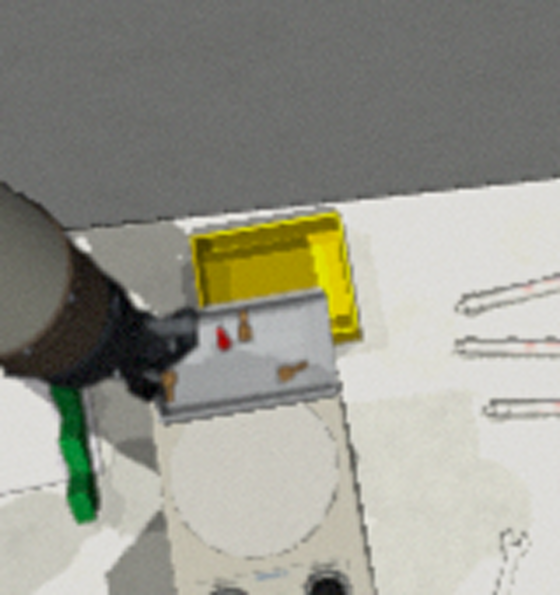

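{"name": "send_rows", "arguments": {
  "translation": [
    [15, -4, 3],
    [17, -8, 5],
    [17, -11, 6],
    [16, -12, 6],
    [13, -12, 6]
  ],
  "dr": [
    [0, 0.5, 0],
    [0, 0.5, 0],
    [0, 0.5, 0],
    [0, 0.5, 0],
    [0, 0.3, -1]
  ],
  "grip": [2, 2, 2, 2, 2]
}}

```text
clock: 8.82
position: [534.2, 260.6, 203.9]
ee_rot: [0.998, 0.028, 0.0, 0.049]
contact_force: [0.6, 0.1, -1.2]
gripper_width: 11.1
```

{"name": "send_rows", "arguments": {
  "translation": [
    [10, -11, 5],
    [5, -8, 4],
    [2, -5, 2],
    [0, -2, 0],
    [0, 0, 0]
  ],
  "dr": [
    [0, 0, 0],
    [0, 0, 0],
    [0, 0, 0],
    [0, 0, 0],
    [0, 0, 0]
  ],
  "grip": [2, 2, 2, 2, 2]
}}

```text
clock: 9.45
position: [548.7, 285.4, 191.8]
ee_rot: [0.998, 0.027, 0.001, 0.048]
contact_force: [-0.5, -0.6, -1.8]
gripper_width: 11.3
```

Run:
```python
from h import *
s=st(); go(549,285,110,3)
M=R.from_quat(s["ee_rot"]).as_matrix()
print("lip",s["position"]+M@np.array([0,128,23.6]))
crop("top","t5",130,90,290,260,3.5)
crop("side","s5",130,130,290,270,3.7)
for c in ("side","top"):
    r=arm.place_of("bin",c); print(c,[(([round(v) for v in d["xyz"]]),round(d["confidence"],2)) for d in r])
```

```text
9.45 [548.7 285.4 191.8] F [-0.5 -0.6 -1.8] w 11.3
rot [[0.999, 0.054, -0.001], [0.054, -0.994, 0.096], [0.004, -0.096, -0.995]] j [ 0.78  0.42 -0.07  0.08 -1.15  0.81]
tool delta [ 0.4 -7.5 81.5] norm 82
rotvec [5.53 0.07 0.12]
lip [555.70991597 155.91207641 180.6514903 ]
side [([552, 136, 2], 0.7), ([534, -102, 4], 0.43)]
top [([551, 141, 1], 0.56)]
```

View pics/t5.png

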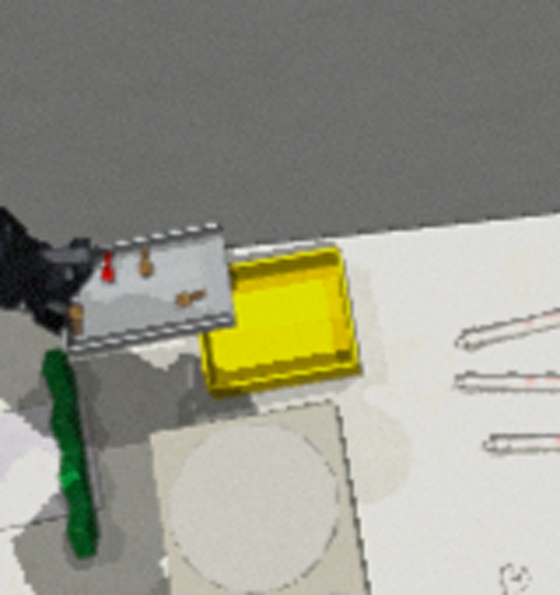

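View pics/s5.png

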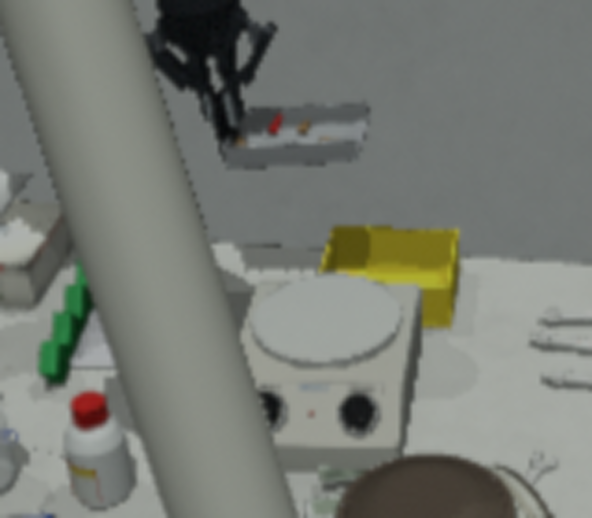

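{"name": "send_rows", "arguments": {
  "translation": [
    [-2, -1, 10],
    [-2, -2, 22],
    [-1, -2, 24],
    [0, -2, 18],
    [0, 0, 6]
  ],
  "dr": [
    [0, 0, 0],
    [0, 0, 0],
    [0, 0, 0],
    [0, 0, 0],
    [0, 0, 0]
  ],
  "grip": [2, 2, 2, 2, 2]
}}

```text
clock: 10.28
position: [542.8, 283.6, 109.2]
ee_rot: [0.998, 0.027, -0.001, 0.049]
contact_force: [-0.1, 1.0, -1.0]
gripper_width: 10.8
```

{"name": "send_rows", "arguments": {
  "translation": [
    [0, 2, 0],
    [0, 2, -9],
    [0, 3, -14],
    [0, 4, -16],
    [0, 4, -16]
  ],
  "dr": [
    [3, 0, 0],
    [5, 0, 0],
    [7, 0, 0],
    [8, 0, 0],
    [8, 0, 0]
  ],
  "grip": [2, 2, 2, 2, 2]
}}

```text
clock: 10.9
position: [545.2, 262.2, 165.0]
ee_rot: [0.975, 0.027, -0.006, -0.223]
contact_force: [0.2, -0.4, -2.5]
gripper_width: 10.9
```

```bash
cat >> h.py <<'E'
def lip():
    s=st(); M=R.from_quat(s["ee_rot"]).as_matrix()
    print("lip",np.round(s["position"]+M@np.array([0,128,23.6])),"tilt",np.degrees(np.arccos(-M[2,2])))
E
python3 - <<'E'
from h import *
lip()
print("plate",px2w("top",203.1,235.1,91))
crop("top","t6",130,90,290,260,3.5)
crop("side","s6",130,130,290,270,3.7)
E
```

```text
10.9 [545.2 262.2 165. ] F [ 0.2 -0.4 -2.5] w 10.9
rot [[0.998, 0.056, 0.001], [0.05, -0.899, -0.434], [-0.024, 0.433, -0.901]] j [ 0.49  0.37 -0.08 -0.5  -0.98  1.39]
lip [551. 157.  88.] tilt 25.724040739345853
plate [387.91515702 157.53990404  91.        ]
```

View pics/t6.png

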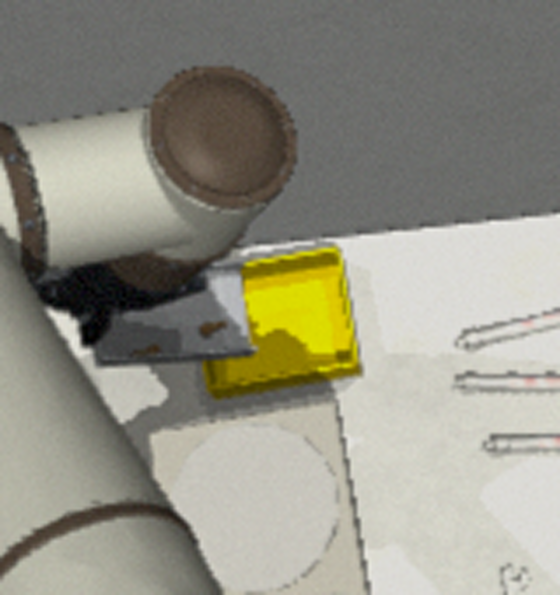

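View pics/s6.png

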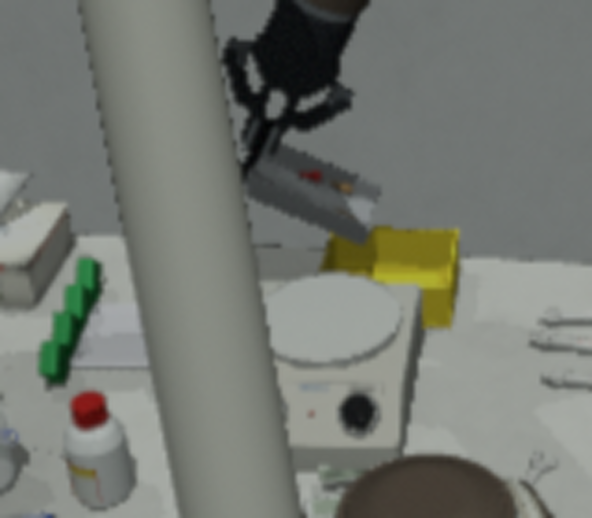

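{"name": "send_rows", "arguments": {
  "translation": [
    [0, 5, -13],
    [0, 5, -13],
    [0, 5, -14],
    [0, 0, 0],
    [0, 0, 0]
  ],
  "dr": [
    [7, 0, 0],
    [7, 0, 0],
    [7, 0, 0],
    [0, 0, 0],
    [0, 0, 0]
  ],
  "grip": [2, 2, 2, 2, 2]
}}

```text
clock: 11.62
position: [546.8, 228.3, 188.7]
ee_rot: [0.919, 0.025, -0.012, -0.393]
contact_force: [-0.8, 1.1, -1.5]
gripper_width: 11.0
```

Run:
```python
from h import *
lip()
crop("top","t7",130,90,290,260,3.5)
crop("side","s7",130,130,290,270,3.7)
```

```text
11.62 [546.8 228.3 188.7] F [-0.8  1.1 -1.5] w 11.0
rot [[0.998, 0.055, -0.002], [0.036, -0.689, -0.723], [-0.041, 0.722, -0.69]] j [ 0.21  0.4  -0.03 -0.89 -1.18  1.79]
lip [550. 157.  80.] tilt 46.343121438210254
```

View pics/t7.png

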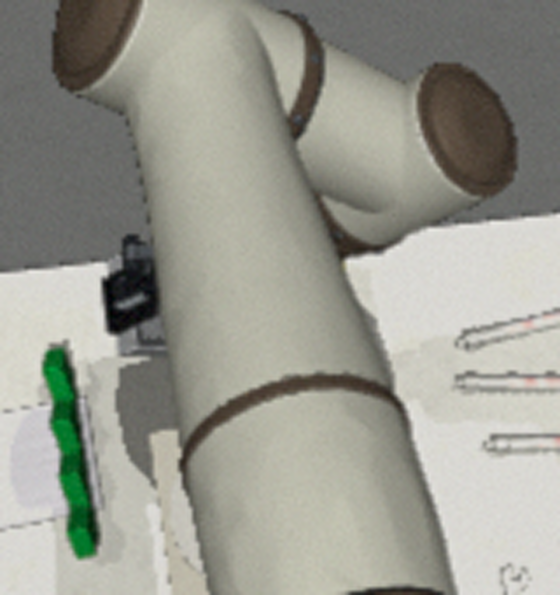

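View pics/s7.png

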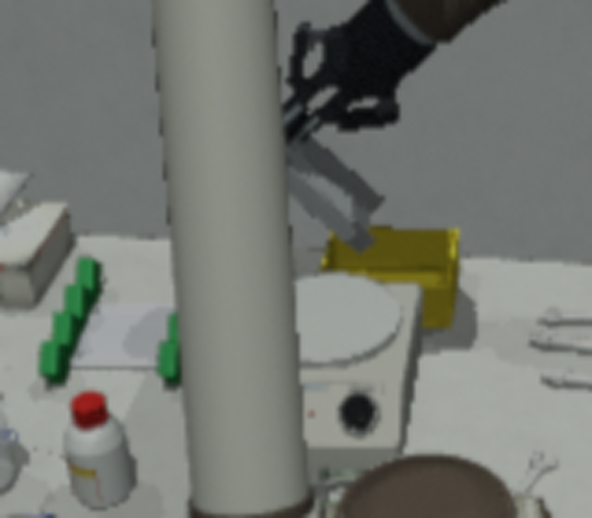

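{"name": "send_rows", "arguments": {
  "translation": [
    [0, 4, -15],
    [0, 0, 0],
    [0, 0, 0],
    [0, -4, 15],
    [0, 0, 0]
  ],
  "dr": [
    [7, 0, 0],
    [0, 0, 0],
    [0, 0, 0],
    [-7, 0, 0],
    [0, 0, 0]
  ],
  "grip": [2, 2, 2, 2, 2]
}}

```text
clock: 12.35
position: [546.2, 232.0, 192.6]
ee_rot: [0.919, 0.028, -0.011, -0.394]
contact_force: [-0.0, -0.4, -1.8]
gripper_width: 11.2
```

{"name": "send_rows", "arguments": {
  "translation": [
    [0, -5, 0],
    [0, -5, 0],
    [0, -5, 0],
    [0, -4, 0],
    [0, -4, 0]
  ],
  "dr": [
    [-8, 0, 0],
    [-9, 0, 0],
    [-9, 0, 0],
    [-9, 0, 0],
    [-9, 0, 0]
  ],
  "grip": [2, 2, 2, 2, 2]
}}

```text
clock: 12.98
position: [545.3, 248.9, 203.0]
ee_rot: [0.999, 0.027, -0.001, -0.02]
contact_force: [-0.3, -1.4, -1.7]
gripper_width: 11.0
```

Run:
```python
from h import *
lip()
crop("top","t8",130,90,290,260,3.5)
crop("side","s8",130,130,290,270,3.7)
```

```text
12.97 [545.3 248.9 203. ] F [-0.3 -1.4 -1.7] w 11.0
rot [[0.998, 0.055, -0.001], [0.055, -0.998, -0.039], [-0.003, 0.039, -0.999]] j [ 0.68  0.36 -0.1  -0.04 -1.1   0.96]
lip [552. 122. 174.] tilt 2.237918937696434
```

View pics/t8.png

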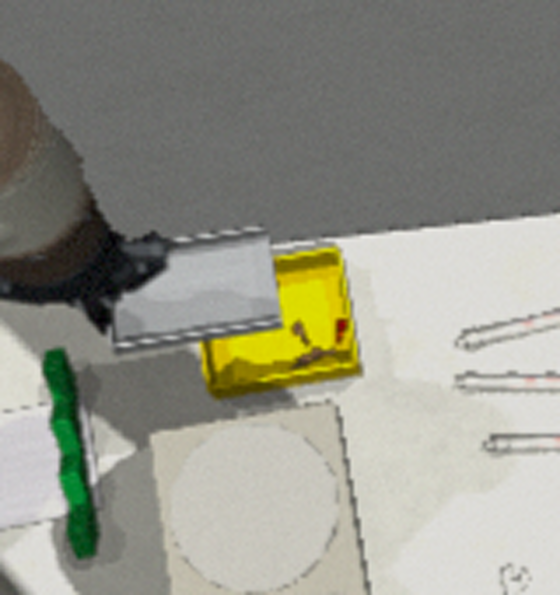

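View pics/s8.png

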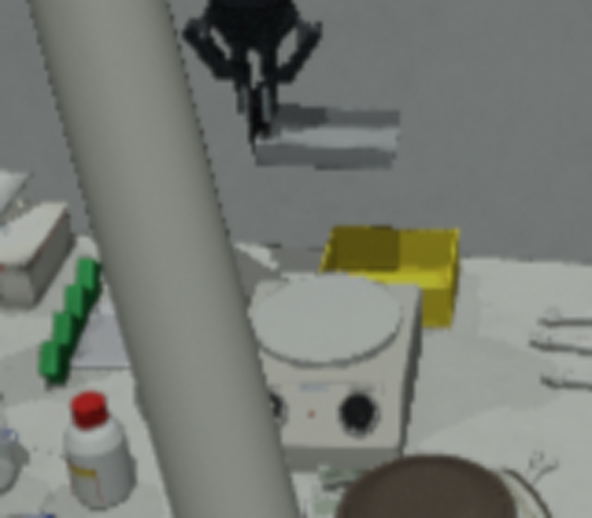

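Run:
```python
from h import *
go(409,212.5,180,-20.4)
```

```text
tool delta [-137.6   31.4   20.5] norm 143
rotvec [-2.27  0.62 23.85]
```

{"name": "send_rows", "arguments": {
  "translation": [
    [-20, 5, 3],
    [-35, 8, 4],
    [-35, 8, 4],
    [-30, 7, 4],
    [-17, 3, 4]
  ],
  "dr": [
    [-2.2, 0.6, 0],
    [0, 0, 0],
    [0, 0, 0],
    [0, 0, 0],
    [0, 0, 0]
  ],
  "grip": [2, 2, 2, 2, 2]
}}

```text
clock: 13.7
position: [409.0, 209.0, 181.6]
ee_rot: [1.0, 0.027, 0.004, -0.003]
contact_force: [0.1, 1.0, -1.0]
gripper_width: 10.8
```

{"name": "send_rows", "arguments": {
  "translation": [
    [0, 0, 0],
    [0, 0, 0],
    [0, 0, 0],
    [0, 0, 0],
    [0, 0, 0]
  ],
  "dr": [
    [0, 0, 6],
    [0, 0, 8],
    [0, 0, 7],
    [0, 0, 3],
    [0, 0, 0]
  ],
  "grip": [2, 2, 2, 2, 2]
}}

```text
clock: 14.32
position: [410.5, 209.7, 181.7]
ee_rot: [0.983, -0.182, 0.003, -0.004]
contact_force: [-0.3, 0.3, -1.0]
gripper_width: 10.9
```

Run:
```python
from h import *
st();go(409,212.5,121,-20.4)
```

```text
14.32 [410.5 209.7 181.7] F [-0.3  0.3 -1. ] w 10.9
rot [[0.934, -0.357, 0.005], [-0.357, -0.934, -0.009], [0.008, 0.006, -1.0]] j [ 0.83  0.15 -0.46  0.   -0.95  0.38]
tool delta [-2.7 -1.6 60.7] norm 61
rotvec [-0.5  -0.29 -0.53]
```

{"name": "send_rows", "arguments": {
  "translation": [
    [-2, -2, 15],
    [0, 0, 18],
    [0, 0, 15],
    [0, 0, 8],
    [0, 0, 0]
  ],
  "dr": [
    [-0.5, -0.3, -0.5],
    [0, 0, 0],
    [0, 0, 0],
    [0, 0, 0],
    [0, 0, 0]
  ],
  "grip": [2, 2, 2, 2, 2]
}}

```text
clock: 14.95
position: [409.5, 212.3, 124.9]
ee_rot: [0.984, -0.177, -0.0, 0.001]
contact_force: [-0.0, -0.7, -0.5]
gripper_width: 11.2
```

Run:
```python
from h import *
st();go(409,212.5,121,-20.4)
```

```text
14.95 [409.5 212.3 124.9] F [-0.  -0.7 -0.5] w 11.2
rot [[0.937, -0.348, 0.0], [-0.348, -0.937, 0.003], [-0.001, -0.003, -1.0]] j [ 0.83  0.22 -0.53  0.   -0.82  0.38]
tool delta [-0.5  0.   3.9] norm 4
rotvec [ 0.16 -0.01  0.01]
```

{"name": "send_rows", "arguments": {
  "translation": [
    [0, 0, 3],
    [0, 0, 1],
    [0, 0, 0],
    [0, 0, 0],
    [0, 0, 0]
  ],
  "dr": [
    [0, 0, 0],
    [0, 0, 0],
    [0, 0, 0],
    [0, 0, 0],
    [0, 0, 0]
  ],
  "grip": [2, 2, 2, 2, 2]
}}

```text
clock: 15.58
position: [409.9, 212.7, 121.9]
ee_rot: [0.984, -0.177, 0.001, 0.0]
contact_force: [0.2, 0.5, -0.9]
gripper_width: 11.1
```

{"name": "send_rows", "arguments": {
  "translation": [
    [0, 0, 1.5],
    [0, 0, 1],
    [0, 0, 0],
    [0, 0, 0],
    [0, 0, 0]
  ],
  "dr": [
    [0, 0, 0],
    [0, 0, 0],
    [0, 0, 0],
    [0, 0, 0],
    [0, 0, 0]
  ],
  "grip": [2, 2, 2, 2, 2]
}}

```text
clock: 16.2
position: [409.9, 212.6, 119.6]
ee_rot: [0.984, -0.177, 0.001, 0.001]
contact_force: [-2.3, -1.2, 5.2]
gripper_width: 11.4
```

Contact (5 N up). Release.

{"name": "send_rows", "arguments": {
  "translation": [
    [0, 0, 0],
    [0, 0, 0],
    [0, 0, 0],
    [0, 0, 0],
    [0, 0, 0]
  ],
  "dr": [
    [0, 0, 0],
    [0, 0, 0],
    [0, 0, 0],
    [0, 0, 0],
    [0, 0, 0]
  ],
  "grip": [14, 18, 24, 30, 34]
}}

```text
clock: 16.82
position: [409.9, 212.6, 119.1]
ee_rot: [0.984, -0.177, 0.0, 0.001]
contact_force: [-0.4, -0.6, 0.2]
gripper_width: 33.6
```

{"name": "send_rows", "arguments": {
  "translation": [
    [0, 0, -20],
    [0, 0, -40],
    [0, 0, -50],
    [0, 0, -30],
    [0, 0, 0]
  ],
  "dr": [
    [0, 0, 0],
    [0, 0, 0],
    [0, 0, 0],
    [0, 0, 0],
    [0, 0, 0]
  ],
  "grip": [34, 34, 34, 34, 34]
}}

```text
clock: 17.45
position: [410.8, 213.7, 261.8]
ee_rot: [0.984, -0.177, 0.002, -0.002]
contact_force: [-0.4, -0.2, -1.2]
gripper_width: 34.0
```

Run:
```python
from h import *
st()
crop("top","t9",90,100,350,300,3)
crop("side","s9",130,130,340,270,3.7)
for t in ("tray_tab","tray_center","bin","fitting_1_center","fitting_3_center","column_1_center","cradle"):
  for c in ("side","top"):
    r=arm.place_of(t,c); print(t,c,[(([round(v) for v in d["xyz"]]),round(d["confidence"],2)) for d in r])
```

```text
17.45 [410.8 213.7 261.8] F [-0.4 -0.2 -1.2] w 34.0
rot [[0.937, -0.349, 0.004], [-0.349, -0.937, -0.005], [0.005, 0.003, -1.0]] j [ 0.83  0.08 -0.32  0.   -1.16  0.38]
tray_tab side [([410, 211, 137], 0.87)]
tray_tab top [([530, -104, 6], 0.57)]
tray_center side [([392, 159, 94], 0.84), ([409, 212, 134], 0.55)]
tray_center top [([388, 158, 91], 0.73)]
bin side [([550, 134, 4], 0.73), ([426, -118, 6], 0.29)]
bin top [([550, 143, -1], 0.58), ([407, 210, 128], 0.51)]
fitting_1_center side []
fitting_1_center top []
fitting_3_center side []
fitting_3_center top []
column_1_center side [([533, -103, 2], 0.46)]
column_1_center top [([532, -102, 4], 0.67)]
cradle side [([459, 374, 2], 0.81)]
cradle top [([587, -352, 1], 0.62), ([453, 375, -1], 0.46)]
```

View pics/t9.png

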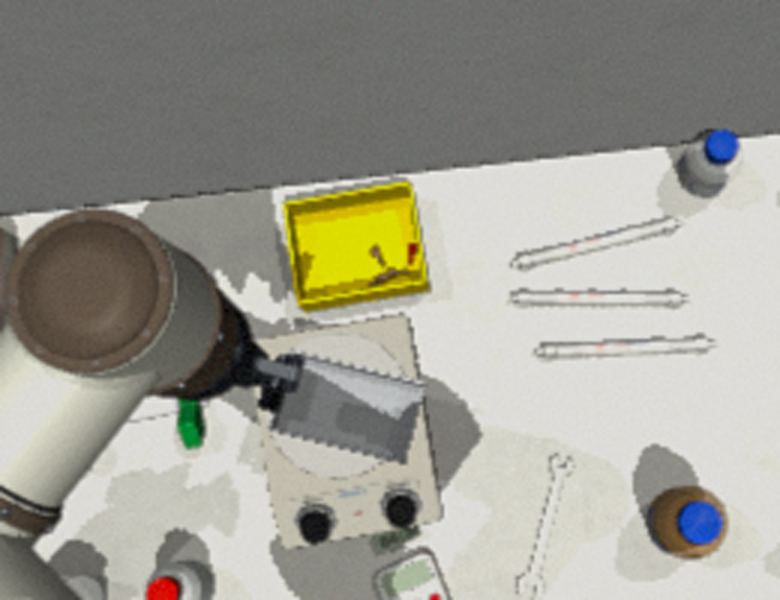

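View pics/s9.png

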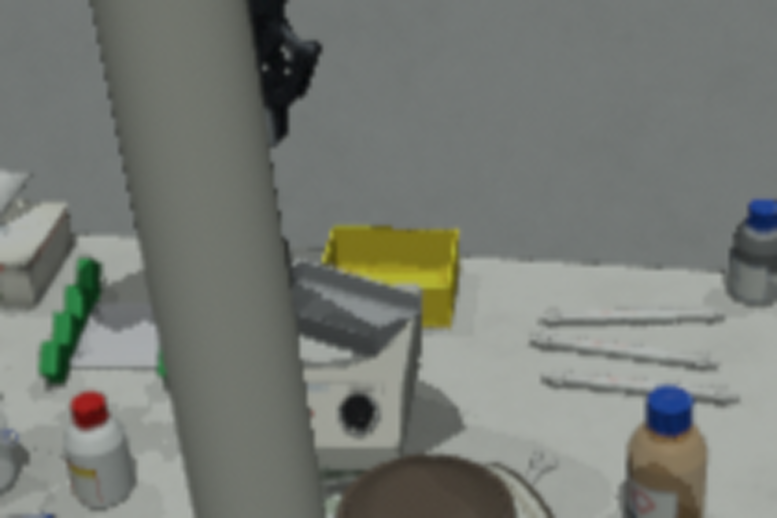

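```bash
cat >> h.py <<'E'
def plan(x,y,z,yaw,n,k=None):
    s=arm.read_state(); M=R.from_quat(s["ee_rot"]).as_matrix(); p=s["position"]; y0=np.degrees(np.arctan2(M[1,0],M[0,0]))
    tot=(yaw-y0+180)%360-180; w=np.ones(n) if k is None else np.array(k,float); w/=w.sum(); d=np.array([x,y,z])-p
    print("from",np.round(p),"yaw",round(y0,1),"turn",round(tot,1)); yy=y0
    for f in w:
        a=np.radians(yy); T=np.array([[np.cos(a),np.sin(a),0],[np.sin(a),-np.cos(a),0],[0,0,-1]])
        print(np.round(T.T@(d*f)).astype(int).tolist(),"dz",round(-tot*f,1)); yy+=tot*f
E
python3 - <<'E'
from h import *
plan(533,-105,200,-83.1,10,[.5,1,1,1,1,1,1,1,.7,.5])
E
```

```text
from [410. 213. 259.] yaw -20.4 turn -62.7
[13, 15, 3] dz 3.6
[28, 28, 7] dz 7.2
[31, 24, 7] dz 7.2
[34, 20, 7] dz 7.2
[36, 15, 7] dz 7.2
[38, 11, 7] dz 7.2
[39, 6, 7] dz 7.2
[39, 1, 7] dz 7.2
[27, -3, 5] dz 5.0
[19, -4, 3] dz 3.6
```

{"name": "send_rows", "arguments": {
  "translation": [
    [13, 15, 3],
    [28, 28, 7],
    [31, 24, 7],
    [34, 20, 7],
    [36, 15, 7]
  ],
  "dr": [
    [0, 0, 3.6],
    [0, 0, 7.2],
    [0, 0, 7.2],
    [0, 0, 7.2],
    [0, 0, 7.2]
  ],
  "grip": [40, 40, 40, 40, 40]
}}

```text
clock: 18.88
position: [474.1, 46.4, 228.5]
ee_rot: [0.895, -0.446, 0.001, 0.0]
contact_force: [0.7, 0.4, 0.7]
gripper_width: 39.7
```

{"name": "send_rows", "arguments": {
  "translation": [
    [38, 11, 7],
    [39, 6, 7],
    [39, 1, 7],
    [27, -3, 5],
    [19, -4, 3]
  ],
  "dr": [
    [0, 0, 7.2],
    [0, 0, 7.2],
    [0, 0, 7.2],
    [0, 0, 5],
    [0, 0, 3.6]
  ],
  "grip": [40, 40, 40, 40, 40]
}}

```text
clock: 19.5
position: [534.2, -106.8, 199.3]
ee_rot: [0.748, -0.664, 0.001, 0.0]
contact_force: [-0.4, 0.5, 0.6]
gripper_width: 39.9
```

Run:
```python
from h import *
st();go(533,-105,60,-83.1)
crop("top","t10",80,130,240,270,4.5)
crop("top","t10b",230,130,350,250,4.5)
crop("side","s10",80,130,240,270,4.5)
print(arm.place_of("cradle","top"),arm.place_of("cradle","side"))
```

```text
19.5 [ 534.2 -106.8  199.3] F [-0.4  0.5  0.6] w 39.9
rot [[0.118, -0.993, 0.001], [-0.993, -0.118, 0.0], [0.0, -0.001, -1.0]] j [ 0.1   0.27 -0.24  0.   -1.06  0.02]
tool delta [ -2.1   1.  139.3] norm 139
rotvec [ 0.   -0.08 -0.1 ]
[{'xyz': [455.4, 373.4, -0.4], 'confidence': 0.59}] [{'xyz': [460.1, 374.9, 2.9], 'confidence': 0.96}]
```

View pics/t10.png

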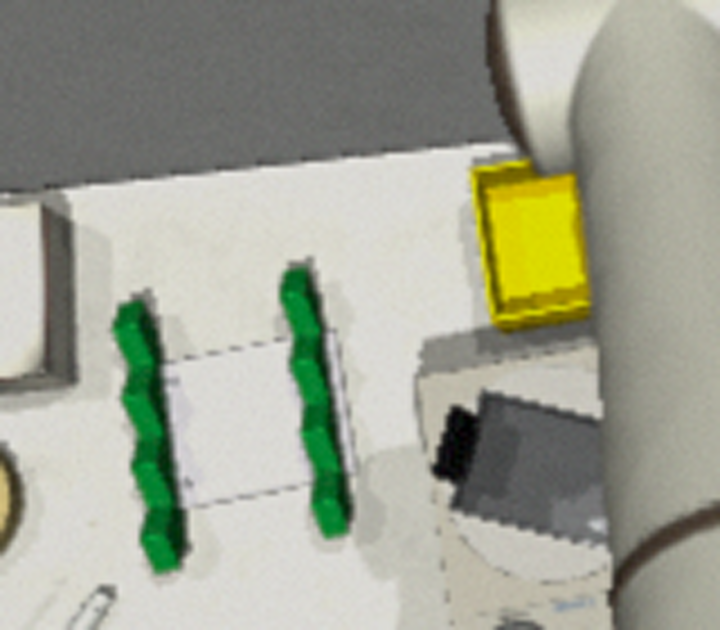

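View pics/t10b.png

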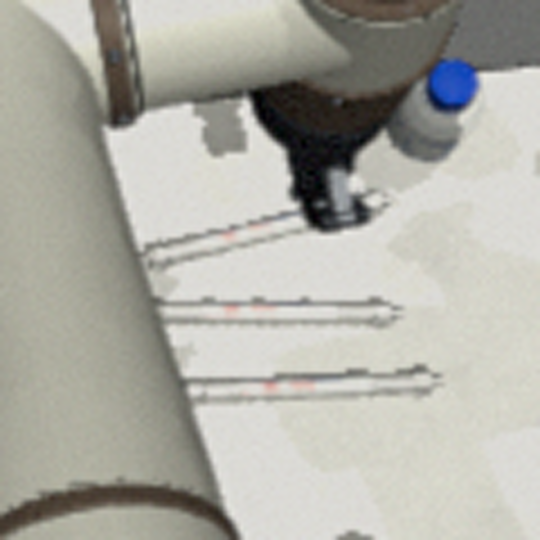

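View pics/s10.png

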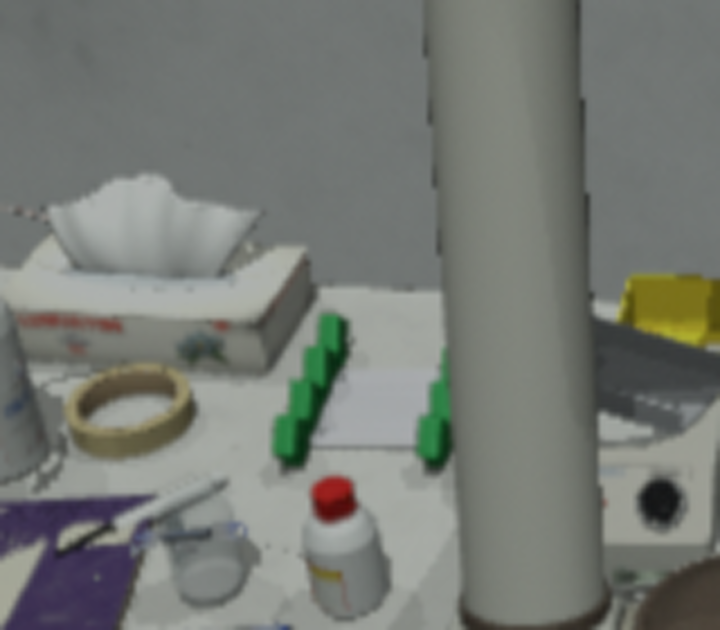

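```bash
cat > fit.py <<'E'
from h import *
from scipy.optimize import minimize
im=arm.get_image("top").astype(int)
m=((im[:,:,1]>im[:,:,0]+30)&(im[:,:,1]>im[:,:,2]+15)).astype(np.uint8); m[:, :85]=0; m[:,180:]=0; m[:150]=0; m[280:]=0
m=cv2.morphologyEx(m,cv2.MORPH_OPEN,np.ones((2,2),np.uint8))
S=4; mb=cv2.resize(m,None,fx=S,fy=S,interpolation=cv2.INTER_NEAREST)
i=arm.camera_info("top");T=i["cam_to_world"]
def proj(P):
    c=(P-T[:3,3])@T[:3,:3]; return np.c_[i["fx"]*c[:,0]/c[:,2]+i["cx"],i["fy"]*c[:,1]/c[:,2]+i["cy"]]
def render(q):
    x,y,a=q[0],q[1],np.radians(q[2]); out=np.zeros_like(mb); ys=[-90,-69,-46,-23,0,23,46,69,90]; zs=[28,49,26,49,26,49,26,49,28]
    A=np.array([[np.cos(a),-np.sin(a)],[np.sin(a),np.cos(a)]])
    for r in (-55,55):
        for k in range(8):
            P=[]
            for yy,zz in((ys[k],zs[k]),(ys[k+1],zs[k+1])):
                for xx in (r-9,r+9):
                    w=A@[xx,yy]; P+= [[x+w[0],y+w[1],8],[x+w[0],y+w[1],zz]]
            p=proj(np.array(P)); h=cv2.convexHull(((p+0.5)*S).astype(np.int32)); cv2.fillConvexPoly(out,h,1)
    return out
def cost(q):
    o=render(q); return -(o&mb).sum()/(o|mb).sum()
b=min(([cost((x,y,a)),x,y,a] for x in range(440,470,3) for y in range(360,385,3) for a in range(-93,-76,3)))
r=minimize(cost,b[1:],method="Nelder-Mead",options=dict(initial_simplex=[b[1:],np.add(b[1:],[3,0,0]),np.add(b[1:],[0,3,0]),np.add(b[1:],[0,0,2])]))
print(b,r.x,r.fun)
o=render(r.x); v=np.dstack([mb*255,o*255,mb*0])[600:1120,340:720]; cv2.imwrite("pics/fit.png",v)
E
python3 fit.py
```

```text
[np.float64(718694980859062.0), 467, 360, -78] [480.33333333 338.66666667 -77.11111111] 0.0fit.py:22: RuntimeWarning: overflow encountered in scalar negative
  o=render(q); return -(o&mb).sum()/(o|mb).sum()
```

View pics/fit.png

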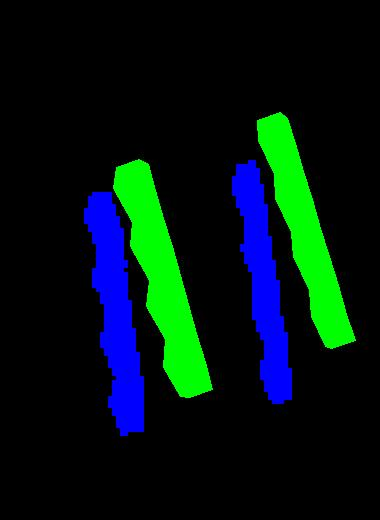

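```bash
sed -i 's/return -(o&mb).sum()\/(o|mb).sum()/return -float((o\&mb).sum())\/float((o|mb).sum())/' fit.py; python3 fit.py
```

```text
[-0.7698482515944579, 452, 372, -84] [451.17400294 371.32132888 -83.75038794] -0.7757050854985565
```

View pics/fit.png

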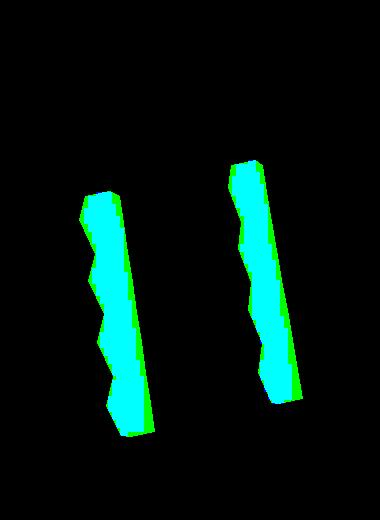

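```bash
sed -i 's/^m=((im.*$/m=((im[:,:,1]>1.35*im[:,:,0]+4)\&(im[:,:,1]>1.15*im[:,:,2]+2)).astype(np.uint8); m[:, :85]=0; m[:,172:]=0; m[:150]=0; m[280:]=0/' fit.py; python3 fit.py
```

```text
[-0.7926909569798068, 452, 372, -84] [452.3637728  371.29833142 -83.9095245 ] -0.8032413831381473
```

View pics/fit.png

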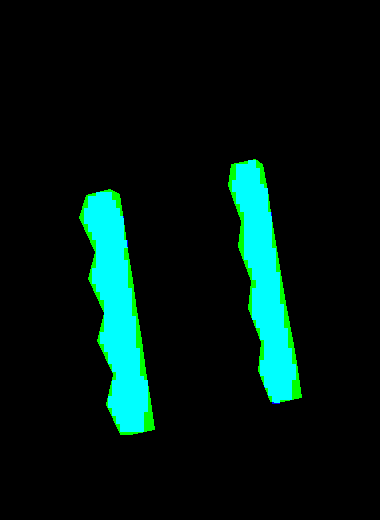

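{"name": "send_rows", "arguments": {
  "translation": [
    [-2, 1, 40],
    [0, 0, 60],
    [0, 0, 50],
    [0, 0, 30],
    [0, 0, 10]
  ],
  "dr": [
    [0, 0, 0],
    [0, 0, 0],
    [0, 0, 0],
    [0, 0, 0],
    [0, 0, 0]
  ],
  "grip": [40, 40, 40, 40, 40]
}}

```text
clock: 20.52
position: [531.8, -103.6, 8.2]
ee_rot: [0.749, -0.662, -0.0, 0.001]
contact_force: [-0.9, -0.1, 0.4]
gripper_width: 40.0
```

Run:
```python
from h import *
st();go(533,-105,2,-83.1)
crop("top","t11",240,140,340,220,6)
crop("side","s11",250,180,370,260,6)
```

```text
20.52 [ 531.8 -103.6    8.2] F [-0.9 -0.1  0.4] w 40.0
rot [[0.123, -0.992, 0.001], [-0.992, -0.123, 0.003], [-0.003, -0.002, -1.0]] j [ 0.11  0.51 -0.45  0.   -0.61  0.01]
tool delta [ 1.5 -1.   6.2] norm 6
rotvec [ 0.16 -0.08  0.15]
```

View pics/t11.png

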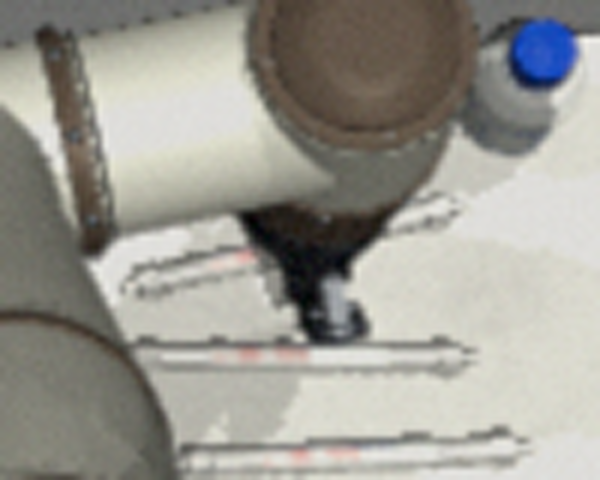

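View pics/s11.png

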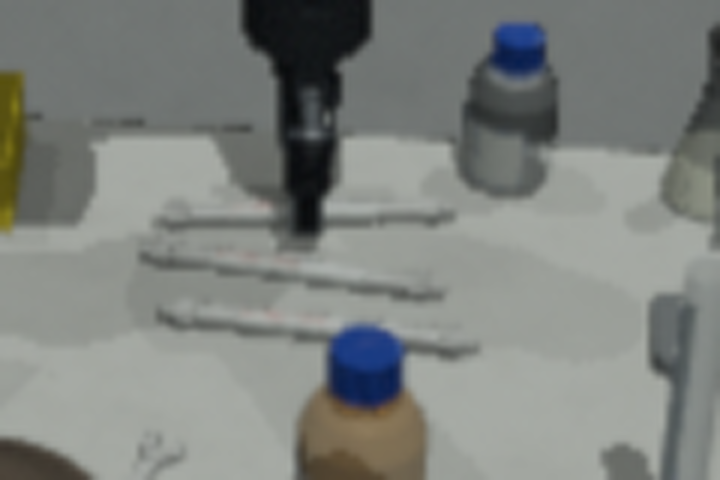

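{"name": "send_rows", "arguments": {
  "translation": [
    [1, -1, 4],
    [0, 0, 2],
    [0, 0, 0],
    [0, 0, 0],
    [0, 0, 0]
  ],
  "dr": [
    [0, 0, 0],
    [0, 0, 0],
    [0, 0, 0],
    [0, 0, 0],
    [0, 0, 0]
  ],
  "grip": [40, 40, 34, 28, 22]
}}

```text
clock: 21.25
position: [534.0, -104.9, 3.9]
ee_rot: [0.749, -0.663, 0.001, 0.0]
contact_force: [-0.8, 0.6, 0.2]
gripper_width: 21.8
```

{"name": "send_rows", "arguments": {
  "translation": [
    [0, 0, 0],
    [0, 0, 0],
    [0, 0, 0],
    [0, 0, 0],
    [0, 0, 0]
  ],
  "dr": [
    [0, 0, 0],
    [0, 0, 0],
    [0, 0, 0],
    [0, 0, 0],
    [0, 0, 0]
  ],
  "grip": [18, 15, 12, 10, 5]
}}

```text
clock: 21.88
position: [534.6, -104.9, 4.2]
ee_rot: [0.749, -0.663, 0.001, -0.0]
contact_force: [0.5, 0.7, 6.4]
gripper_width: 13.1
```

{"name": "send_rows", "arguments": {
  "translation": [
    [0, 0, 0],
    [0, 0, -10],
    [0, 0, -25],
    [0, 0, -40],
    [0, 0, -30]
  ],
  "dr": [
    [0, 0, 0],
    [0, 0, 0],
    [0, 0, 0],
    [0, 0, 0],
    [0, 0, 0]
  ],
  "grip": [2, 2, 2, 2, 2]
}}

```text
clock: 22.5
position: [532.9, -104.8, 109.6]
ee_rot: [0.749, -0.663, -0.0, 0.001]
contact_force: [1.1, 0.2, -1.8]
gripper_width: 12.5
```

Run:
```python
from h import *
st();plan(500,376,230,-84.5,11,[.5,1,1,1,1,1,1,1,1,.7,.5])
crop("top","t12",240,120,360,220,5)
crop("side","s12",250,150,370,260,5)
```

```text
22.5 [ 532.9 -104.8  109.6] F [ 1.1  0.2 -1.8] w 12.5
rot [[0.121, -0.993, 0.001], [-0.993, -0.121, 0.001], [-0.001, -0.001, -1.0]] j [ 0.11  0.37 -0.36  0.   -0.85  0.02]
from [ 533. -105.  110.] yaw -83.1 turn -1.4
[-25, -1, -6] dz 0.1
[-50, -3, -12] dz 0.1
[-50, -2, -12] dz 0.1
[-50, -2, -12] dz 0.1
[-50, -2, -12] dz 0.1
[-50, -2, -12] dz 0.1
[-50, -2, -12] dz 0.1
[-50, -2, -12] dz 0.1
[-50, -2, -12] dz 0.1
[-35, -1, -9] dz 0.1
[-25, -1, -6] dz 0.1
```

View pics/t12.png

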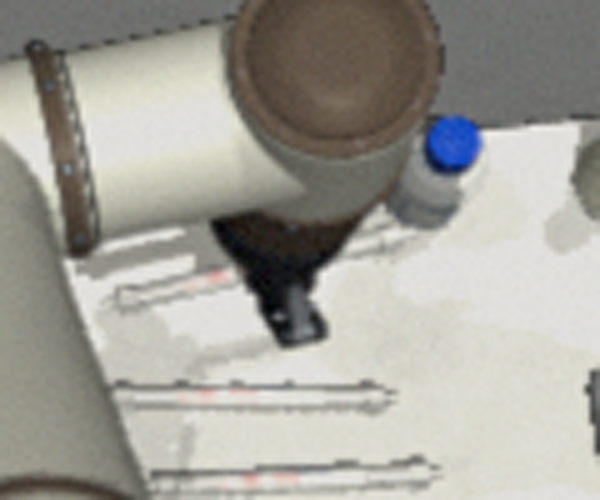

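View pics/s12.png

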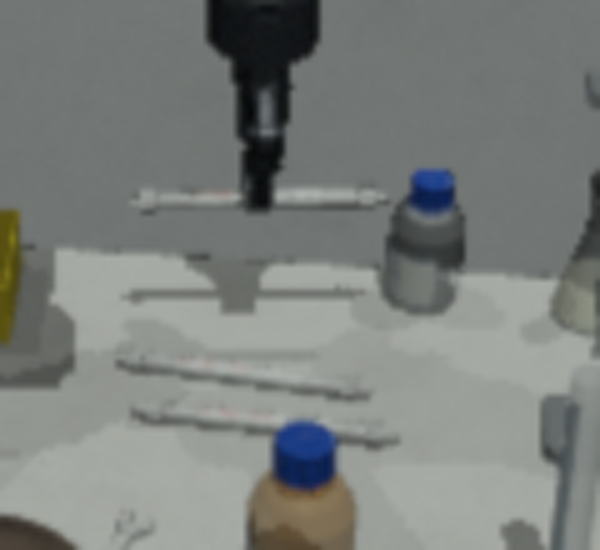

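{"name": "send_rows", "arguments": {
  "translation": [
    [-25, -1, -40],
    [-45, -3, -45],
    [-50, -2, -20],
    [-55, -2, 0],
    [-55, -2, 0]
  ],
  "dr": [
    [0, 0, 0],
    [0, 0, 0],
    [0, 0, 0],
    [0, 0, 0],
    [0, 0, 0.3]
  ],
  "grip": [2, 2, 2, 2, 2]
}}

```text
clock: 23.22
position: [514.2, 125.2, 210.9]
ee_rot: [0.747, -0.665, -0.0, 0.002]
contact_force: [0.6, -0.6, -2.4]
gripper_width: 12.9
```

{"name": "send_rows", "arguments": {
  "translation": [
    [-55, -2, 0],
    [-55, -2, 0],
    [-55, -2, 0],
    [-45, -2, 0],
    [-28, -1, 0]
  ],
  "dr": [
    [0, 0, 0.3],
    [0, 0, 0.3],
    [0, 0, 0.3],
    [0, 0, 0],
    [0, 0, 0]
  ],
  "grip": [2, 2, 2, 2, 2]
}}

```text
clock: 23.85
position: [497.7, 362.8, 209.7]
ee_rot: [0.742, -0.67, 0.0, 0.003]
contact_force: [-0.0, -1.1, -1.6]
gripper_width: 13.2
```

Run:
```python
from h import *
st();go(500,376,80,-84.5)
```

```text
23.85 [497.7 362.8 209.7] F [-0.  -1.1 -1.6] w 13.2
rot [[0.102, -0.995, 0.004], [-0.995, -0.102, 0.003], [-0.003, -0.004, -1.0]] j [ 0.89  0.39 -0.04  0.   -1.14 -0.79]
tool delta [-13.4  -4.1 129.6] norm 130
rotvec [ 0.19 -0.22  0.34]
```

{"name": "send_rows", "arguments": {
  "translation": [
    [-11, -3, 30],
    [0, 0, 50],
    [0, 0, 35],
    [0, 0, 13],
    [0, 0, 0]
  ],
  "dr": [
    [0, 0, 0],
    [0, 0, 0],
    [0, 0, 0],
    [0, 0, 0],
    [0, 0, 0]
  ],
  "grip": [2, 2, 2, 2, 2]
}}

```text
clock: 24.48
position: [501.0, 372.0, 83.5]
ee_rot: [0.742, -0.671, 0.001, 0.001]
contact_force: [0.9, -0.4, -1.6]
gripper_width: 12.8
```

Run:
```python
from h import *
st();go(500,376,40,-84.5)
crop("top","t13",80,120,240,260,5)
crop("side","s13",80,130,240,270,5)
```

```text
24.48 [501.  372.   83.5] F [ 0.9 -0.4 -1.6] w 12.8
rot [[0.1, -0.995, 0.003], [-0.995, -0.1, 0.001], [-0.001, -0.003, -1.0]] j [ 0.9   0.52 -0.18  0.   -0.88 -0.8 ]
tool delta [-4.2  0.5 43.4] norm 44
rotvec [ 0.05 -0.17  0.26]
```

View pics/t13.png

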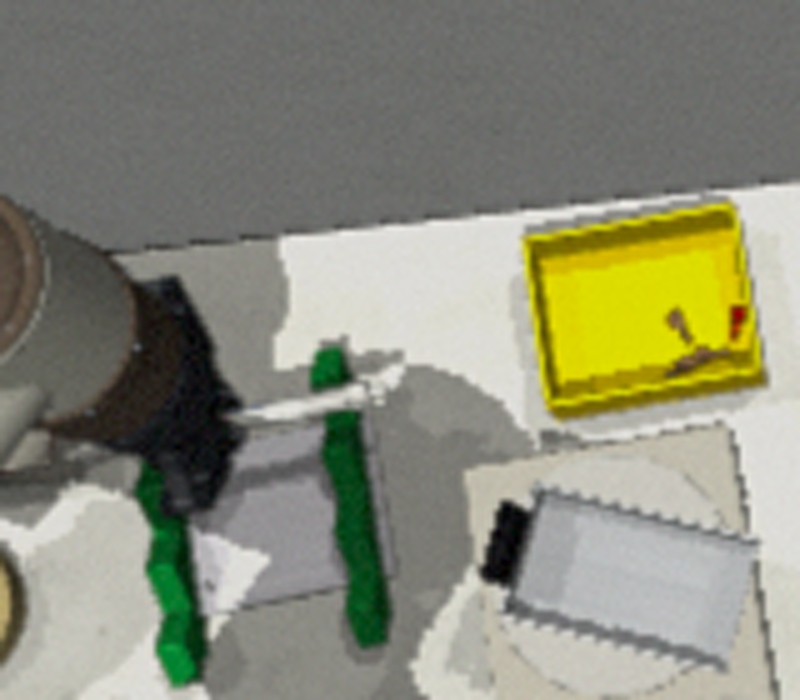

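View pics/s13.png

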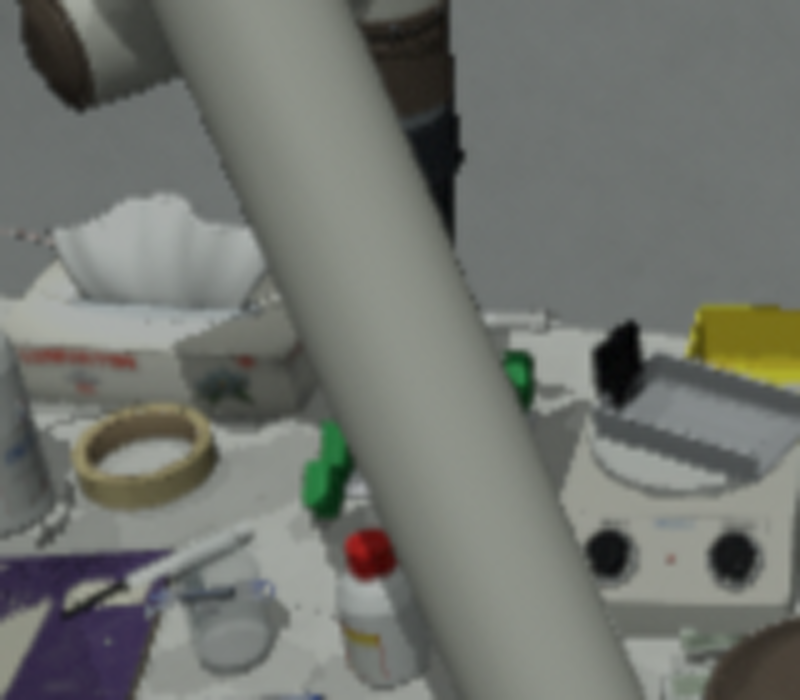

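Run:
```python
from h import *
print(px2w("top",96.7,214,0),px2w("top",96.7,175,0),px2w("top",96.7-7,214,60))
# predicted right end of column if at (501,372,87) 
a=np.radians(-84.5); 
for L in (84,90): print(w2px("top",np.array([501,372,87])+L*np.array([np.cos(a),np.sin(a),0])))
```

```text
[495.69234085 484.40589529   0.        ] [617.61244876 480.93044872   0.        ] [486.99961001 481.02073231  60.        ]
[153.74174041 197.64710404]
[155.83614304 197.22198409]
```

{"name": "send_rows", "arguments": {
  "translation": [
    [-1, 0, 22],
    [0, 0, 15],
    [0, 0, 6],
    [0, 0, 0],
    [0, 0, 0]
  ],
  "dr": [
    [0, 0, 0],
    [0, 0, 0],
    [0, 0, 0],
    [0, 0, 0],
    [0, 0, 0]
  ],
  "grip": [2, 2, 2, 2, 2]
}}

```text
clock: 25.2
position: [501.4, 374.0, 42.0]
ee_rot: [0.742, -0.67, 0.001, -0.0]
contact_force: [0.2, 0.4, -1.6]
gripper_width: 12.8
```

Run:
```python
from h import *
st();go(500,374,36,-84.5)
crop("top","t14",80,150,200,260,6)
```

```text
25.2 [501.4 374.   42. ] F [ 0.2  0.4 -1.6] w 12.8
rot [[0.101, -0.995, 0.001], [-0.995, -0.101, -0.002], [0.002, -0.0, -1.0]] j [ 0.9   0.57 -0.21  0.   -0.79 -0.8 ]
tool delta [-0.1  1.4  6. ] norm 6
rotvec [-0.1  -0.03  0.3 ]
```

View pics/t14.png

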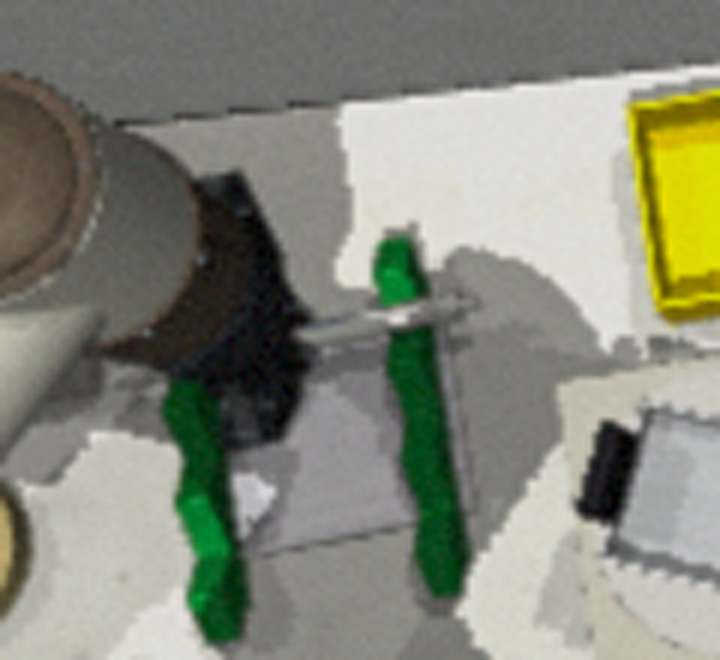

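{"name": "send_rows", "arguments": {
  "translation": [
    [0, 1, 3],
    [0, 0, 3],
    [0, 0, 0],
    [0, 0, 0],
    [0, 0, 0]
  ],
  "dr": [
    [0, 0, 0],
    [0, 0, 0],
    [0, 0, 0],
    [0, 0, 0],
    [0, 0, 0]
  ],
  "grip": [2, 2, 2, 2, 2]
}}

```text
clock: 25.88
position: [500.7, 374.0, 35.7]
ee_rot: [0.742, -0.67, 0.001, -0.001]
contact_force: [2.5, -0.1, 0.2]
gripper_width: 13.0
```

{"name": "send_rows", "arguments": {
  "translation": [
    [0, 0, 2],
    [0, 0, 0],
    [0, 0, 0],
    [0, 0, 0],
    [0, 0, 0]
  ],
  "dr": [
    [0, 0, 0],
    [0, 0, 0],
    [0, 0, 0],
    [0, 0, 0],
    [0, 0, 0]
  ],
  "grip": [2, 2, 2, 2, 2]
}}

```text
clock: 26.5
position: [501.4, 374.3, 34.8]
ee_rot: [0.742, -0.67, 0.001, -0.002]
contact_force: [4.1, -1.3, 5.8]
gripper_width: 12.3
```

{"name": "send_rows", "arguments": {
  "translation": [
    [0, 0, 0],
    [0, 0, 0],
    [0, 0, 0],
    [0, 0, 0],
    [0, 0, 0]
  ],
  "dr": [
    [0, 0, 0],
    [0, 0, 0],
    [0, 0, 0],
    [0, 0, 0],
    [0, 0, 0]
  ],
  "grip": [14, 18, 24, 28, 30]
}}

```text
clock: 27.12
position: [499.1, 372.9, 32.4]
ee_rot: [0.742, -0.671, 0.001, 0.001]
contact_force: [-0.0, -0.0, -0.0]
gripper_width: 30.3
```

{"name": "send_rows", "arguments": {
  "translation": [
    [0, 0, -20],
    [0, 0, -45],
    [0, 0, -55],
    [0, 0, -50],
    [0, 0, -20]
  ],
  "dr": [
    [0, 0, 0],
    [0, 0, 0],
    [0, 0, 0],
    [0, 0, 0],
    [0, 0, 0]
  ],
  "grip": [30, 30, 30, 40, 40]
}}

```text
clock: 27.75
position: [500.4, 374.4, 227.0]
ee_rot: [0.742, -0.67, 0.001, -0.002]
contact_force: [1.5, 0.2, -0.5]
gripper_width: 40.3
```

Run:
```python
from h import *
st();plan(476,-101,200,-96.7,11,[.5,1,1,1,1,1,1,1,1,.7,.5])
crop("top","t15",240,150,400,240,5)
for c in("top","side"):
  if c=="side": arm.get_image(c)
  r=arm.place_of("column_1_center",c); print([(([round(v) for v in d["xyz"]]),round(d["confidence"],2)) for d in r])
```

```text
27.75 [500.4 374.4 227. ] F [ 1.5  0.2 -0.5] w 40.3
rot [[0.101, -0.995, -0.002], [-0.995, -0.101, -0.004], [0.004, 0.002, -1.0]] j [ 0.9   0.39 -0.    0.   -1.18 -0.8 ]
from [500. 374. 227.] yaw -84.2 turn -12.5
[24, 4, 1] dz 0.6
[49, 7, 3] dz 1.3
[49, 6, 3] dz 1.3
[49, 5, 3] dz 1.3
[49, 4, 3] dz 1.3
[49, 3, 3] dz 1.3
[49, 1, 3] dz 1.3
[49, 0, 3] dz 1.3
[49, -1, 3] dz 1.3
[34, -1, 2] dz 0.9
[25, -1, 1] dz 0.6
[([499, 377, 34], 0.67)]
[]
```

View pics/t15.png

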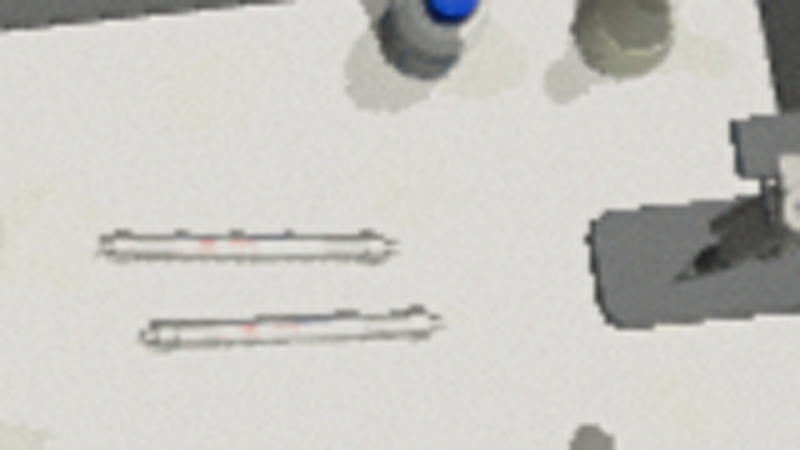

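{"name": "send_rows", "arguments": {
  "translation": [
    [24, 4, 1],
    [49, 7, 3],
    [49, 6, 3],
    [49, 5, 3],
    [49, 4, 3]
  ],
  "dr": [
    [0, 0, 0.6],
    [0, 0, 1.3],
    [0, 0, 1.3],
    [0, 0, 1.3],
    [0, 0, 1.3]
  ],
  "grip": [40, 40, 40, 40, 40]
}}

```text
clock: 28.58
position: [486.0, 150.4, 208.2]
ee_rot: [-0.707, 0.707, -0.0, -0.002]
contact_force: [0.8, -0.5, 0.7]
gripper_width: 40.2
```

{"name": "send_rows", "arguments": {
  "translation": [
    [49, 3, 3],
    [49, 1, 3],
    [49, 0, 10],
    [49, -1, 20],
    [59, -2, 20]
  ],
  "dr": [
    [0, 0, 1.3],
    [0, 0, 1.3],
    [0, 0, 1.3],
    [0, 0, 1.3],
    [0, 0, 1.5]
  ],
  "grip": [40, 40, 40, 40, 40]
}}

```text
clock: 29.2
position: [473.0, -103.7, 152.7]
ee_rot: [-0.665, 0.747, 0.0, -0.001]
contact_force: [1.0, -0.3, -0.1]
gripper_width: 40.0
```

Run:
```python
from h import *
st();go(476,-101,10,-96.7)
crop("top","t16",80,130,240,270,4.5)
crop("top","t16b",240,140,360,230,6)
crop("side","s16",250,180,370,260,6)
for c in("top","side"):
  r=arm.place_of("column_1_center",c); print([(([round(v) for v in d["xyz"]]),round(d["confidence"],2)) for d in r])
```

```text
29.2 [ 473.  -103.7  152.7] F [ 1.  -0.3 -0.1] w 40.0
rot [[-0.117, -0.993, 0.002], [-0.993, 0.117, 0.002], [-0.002, -0.001, -1.0]] j [ 0.12  0.23 -0.44  0.   -0.91 -0.24]
tool delta [ -3.3  -3.  142.6] norm 143
rotvec [ 0.13 -0.1   0.01]
[([500, 373, 33], 0.71)]
[([505, 378, 35], 0.43)]
```

View pics/t16.png

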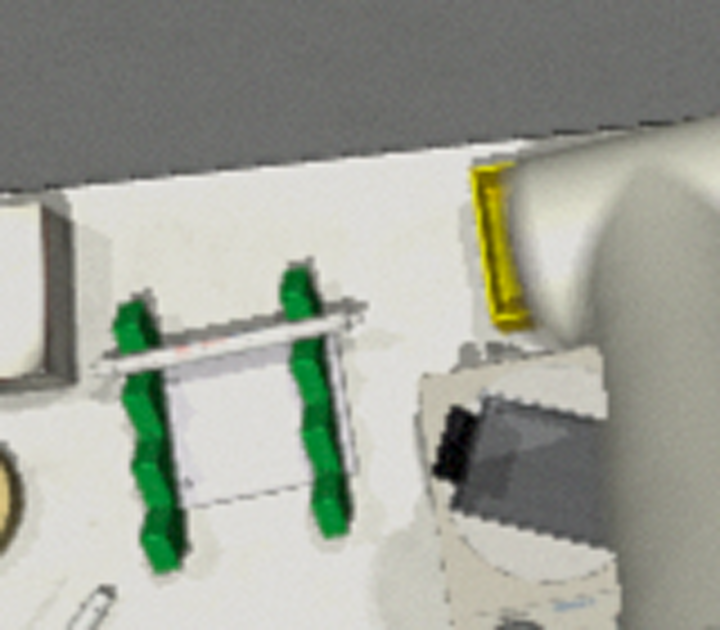

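View pics/t16b.png

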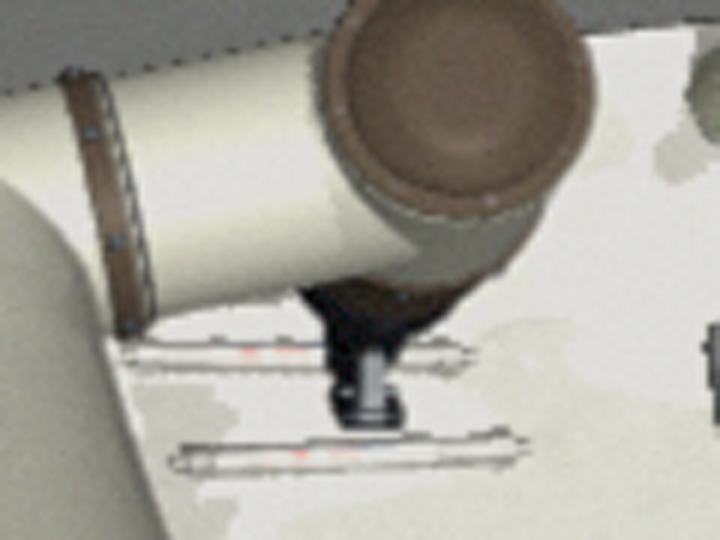

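View pics/s16.png

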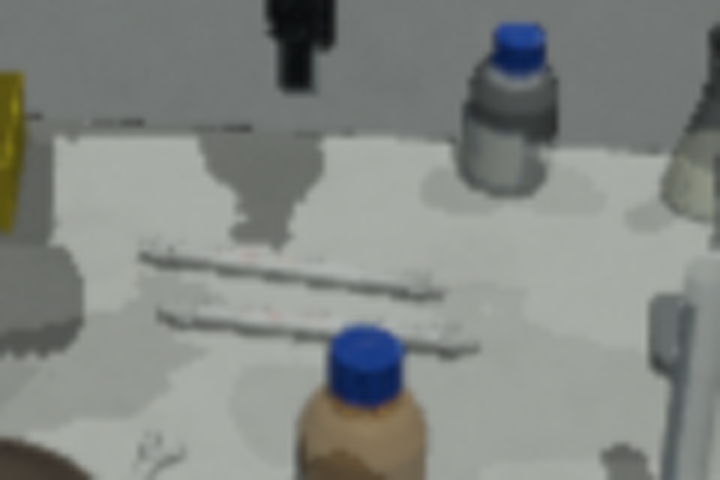

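{"name": "send_rows", "arguments": {
  "translation": [
    [-2, -2, 30],
    [-1, -1, 50],
    [0, 0, 40],
    [0, 0, 20],
    [0, 0, 7]
  ],
  "dr": [
    [0, 0, 0],
    [0, 0, 0],
    [0, 0, 0],
    [0, 0, 0],
    [0, 0, 0]
  ],
  "grip": [40, 40, 40, 40, 40]
}}

```text
clock: 30.08
position: [477.4, -98.7, 6.7]
ee_rot: [-0.665, 0.746, -0.0, -0.001]
contact_force: [0.0, -0.6, 0.2]
gripper_width: 40.1
```

Run:
```python
from h import *
st();go(476,-101,3,-96.7)
p=[px2w("top",80+u/4.5,130+v/4.5,37) for u,v in((97,367),(365,312))]; d=p[1]-p[0]; print("A",(p[0]+p[1])/2,np.linalg.norm(d),np.degrees(np.arctan2(d[1],d[0])))
crop("side","s17",250,180,370,260,6)
```

```text
30.07 [477.4 -98.7   6.7] F [ 0.  -0.6  0.2] w 40.1
rot [[-0.114, -0.993, 0.002], [-0.993, 0.114, 0.001], [-0.002, -0.002, -1.0]] j [ 0.13  0.45 -0.59  0.   -0.53 -0.25]
tool delta [2.5 1.2 3.7] norm 5
rotvec [ 0.08 -0.1   0.14]
A [503.33975721 367.35103223  37.        ] 177.25211695627254 -84.39119876142666
```

View pics/s17.png

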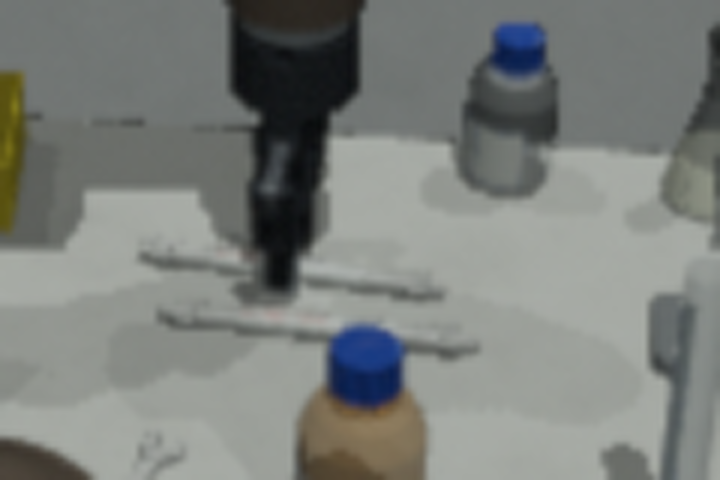

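{"name": "send_rows", "arguments": {
  "translation": [
    [2, 1, 3],
    [0, 0, 1],
    [0, 0, 0],
    [0, 0, 0],
    [0, 0, 0]
  ],
  "dr": [
    [0, 0, 0],
    [0, 0, 0],
    [0, 0, 0],
    [0, 0, 0],
    [0, 0, 0]
  ],
  "grip": [40, 40, 34, 28, 22]
}}

```text
clock: 30.75
position: [476.7, -101.9, 4.1]
ee_rot: [-0.664, 0.747, -0.001, 0.0]
contact_force: [-0.7, 0.4, -0.6]
gripper_width: 22.2
```

{"name": "send_rows", "arguments": {
  "translation": [
    [0, 0, 0],
    [0, 0, 0],
    [0, 0, 0],
    [0, 0, 0],
    [0, 0, 0]
  ],
  "dr": [
    [0, 0, 0],
    [0, 0, 0],
    [0, 0, 0],
    [0, 0, 0],
    [0, 0, 0]
  ],
  "grip": [18, 15, 12, 10, 5]
}}

```text
clock: 31.38
position: [477.2, -101.9, 4.3]
ee_rot: [-0.665, 0.747, -0.001, 0.0]
contact_force: [0.6, -1.0, 6.5]
gripper_width: 13.4
```

{"name": "send_rows", "arguments": {
  "translation": [
    [0, 0, 0],
    [0, 0, -10],
    [0, 0, -25],
    [0, 0, -40],
    [0, 0, -40]
  ],
  "dr": [
    [0, 0, 0],
    [0, 0, 0],
    [0, 0, 0],
    [0, 0, 0],
    [0, 0, 0]
  ],
  "grip": [2, 2, 2, 2, 2]
}}

```text
clock: 32.0
position: [474.9, -101.6, 119.3]
ee_rot: [-0.664, 0.747, 0.001, -0.001]
contact_force: [0.4, 0.8, -3.1]
gripper_width: 12.5
```

Run:
```python
from h import *
st();plan(457,376,212,-84.5,11,[.5,1,1,1,1,1,1,1,1,.7,.5])
crop("side","s18",250,150,370,260,5)
```

```text
32.0 [ 474.9 -101.6  119.3] F [ 0.4  0.8 -3.1] w 12.5
rot [[-0.117, -0.993, 0.001], [-0.993, 0.117, 0.003], [-0.003, -0.001, -1.0]] j [ 0.12  0.27 -0.48  0.   -0.82 -0.24]
from [ 475. -102.  119.] yaw -96.7 turn 12.2
[-24, 4, -5] dz -0.6
[-49, 7, -10] dz -1.3
[-49, 6, -10] dz -1.3
[-49, 5, -10] dz -1.3
[-49, 4, -10] dz -1.3
[-49, 3, -10] dz -1.3
[-49, 2, -10] dz -1.3
[-49, 1, -10] dz -1.3
[-49, 0, -10] dz -1.3
[-34, -1, -7] dz -0.9
[-25, -1, -5] dz -0.6
```

View pics/s18.png

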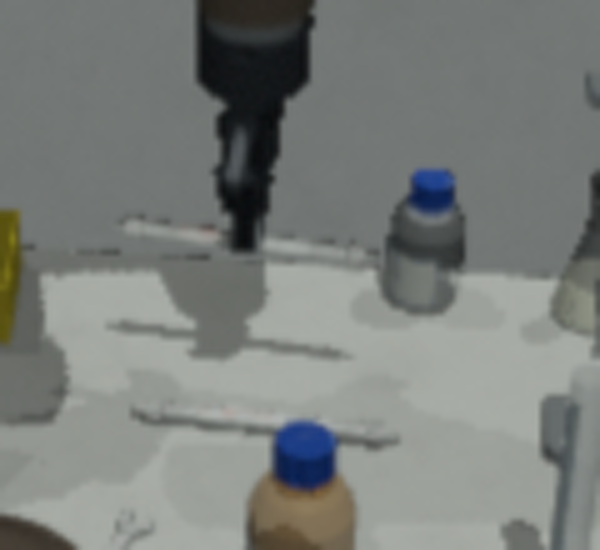

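{"name": "send_rows", "arguments": {
  "translation": [
    [-24, 4, -40],
    [-49, 7, -45],
    [-49, 6, -15],
    [-49, 5, 0],
    [-49, 4, 0]
  ],
  "dr": [
    [0, 0, -0.6],
    [0, 0, -1.3],
    [0, 0, -1.3],
    [0, 0, -1.3],
    [0, 0, -1.3]
  ],
  "grip": [2, 2, 2, 2, 2]
}}

```text
clock: 32.67
position: [466.1, 117.8, 215.1]
ee_rot: [-0.702, 0.713, -0.0, -0.001]
contact_force: [1.1, -0.4, -2.3]
gripper_width: 13.0
```

{"name": "send_rows", "arguments": {
  "translation": [
    [-49, 3, 0],
    [-49, 2, 0],
    [-49, 1, 0],
    [-49, 0, 0],
    [-40, -1, 0]
  ],
  "dr": [
    [0, 0, -1.3],
    [0, 0, -1.3],
    [0, 0, -1.3],
    [0, 0, -1.3],
    [0, 0, -1.3]
  ],
  "grip": [2, 2, 2, 2, 2]
}}

```text
clock: 33.3
position: [454.7, 353.6, 214.0]
ee_rot: [0.741, -0.671, 0.0, 0.002]
contact_force: [0.8, -1.0, -2.6]
gripper_width: 12.7
```

Run:
```python
from h import *
st();go(457,376,80,-84.5)
```

```text
33.3 [454.7 353.6 214. ] F [ 0.8 -1.  -2.6] w 12.7
rot [[0.099, -0.995, 0.003], [-0.995, -0.099, 0.002], [-0.002, -0.003, -1.0]] j [ 0.94  0.32 -0.14  0.   -1.12 -0.84]
tool delta [-22.5  -4.8 133.9] norm 136
rotvec [ 0.13 -0.17  0.15]
```

{"name": "send_rows", "arguments": {
  "translation": [
    [-11, -3, 20],
    [-11, -2, 40],
    [0, 0, 45],
    [0, 0, 30],
    [0, 0, 0]
  ],
  "dr": [
    [0, 0, 0],
    [0, 0, 0],
    [0, 0, 0],
    [0, 0, 0],
    [0, 0, 0]
  ],
  "grip": [2, 2, 2, 2, 2]
}}

```text
clock: 33.92
position: [456.9, 372.3, 76.8]
ee_rot: [0.74, -0.672, 0.001, 0.005]
contact_force: [-1.0, 1.1, -1.8]
gripper_width: 12.6
```

Run:
```python
from h import *
st();go(457,376,42,-84.5)
```

```text
33.92 [456.9 372.3  76.8] F [-1.   1.1 -1.8] w 12.6
rot [[0.097, -0.995, 0.008], [-0.995, -0.097, 0.006], [-0.005, -0.008, -1.0]] j [ 0.96  0.48 -0.27  0.   -0.83 -0.86]
tool delta [-4.  -0.7 34.8] norm 35
rotvec [ 0.35 -0.44  0.04]
```

{"name": "send_rows", "arguments": {
  "translation": [
    [-3, 0, 15],
    [0, 0, 14],
    [0, 0, 5],
    [0, 0, 0],
    [0, 0, 0]
  ],
  "dr": [
    [0, 0, 0],
    [0, 0, 0],
    [0, 0, 0],
    [0, 0, 0],
    [0, 0, 0]
  ],
  "grip": [2, 2, 2, 2, 2]
}}

```text
clock: 34.55
position: [459.1, 378.0, 46.8]
ee_rot: [0.741, -0.672, 0.001, -0.0]
contact_force: [0.8, 0.5, -1.9]
gripper_width: 12.7
```

Run:
```python
from h import *
st();go(457,376,34,-84.5)
crop("top","t19",80,150,200,260,6)
```

```text
34.55 [459.1 378.   46.8] F [ 0.8  0.5 -1.9] w 12.7
rot [[0.097, -0.995, 0.001], [-0.995, -0.097, -0.001], [0.001, -0.0, -1.0]] j [ 0.96  0.52 -0.29  0.   -0.76 -0.87]
tool delta [ 1.7  2.3 12.8] norm 13
rotvec [-0.08 -0.04  0.09]
```

View pics/t19.png

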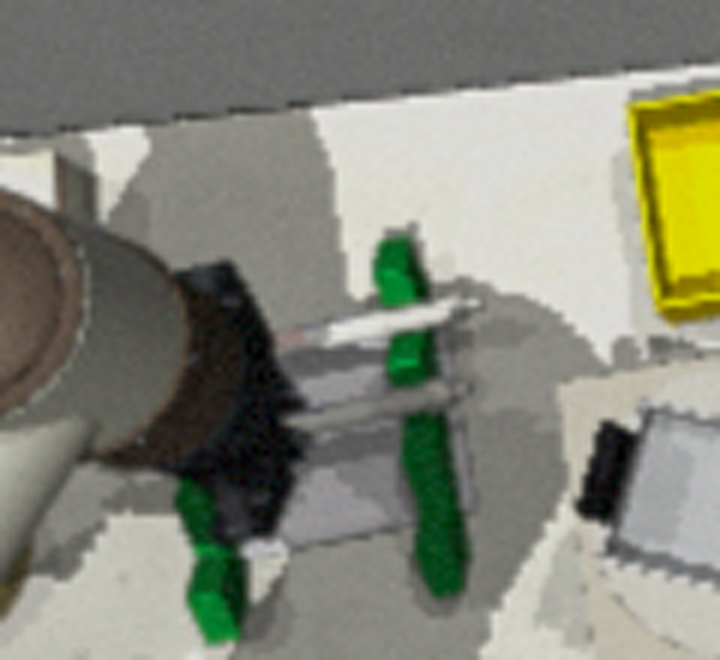

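{"name": "send_rows", "arguments": {
  "translation": [
    [0, 1, 4],
    [0, 0, 4],
    [0, 0, 3],
    [0, 0, 0],
    [0, 0, 0]
  ],
  "dr": [
    [0, 0, 0],
    [0, 0, 0],
    [0, 0, 0],
    [0, 0, 0],
    [0, 0, 0]
  ],
  "grip": [2, 2, 2, 2, 2]
}}

```text
clock: 35.22
position: [457.6, 377.4, 35.6]
ee_rot: [0.741, -0.672, 0.001, 0.0]
contact_force: [-3.4, -1.2, 3.5]
gripper_width: 12.6
```

{"name": "send_rows", "arguments": {
  "translation": [
    [0, 0, 1],
    [0, 0, 0],
    [0, 0, 0],
    [0, 0, 0],
    [0, 0, 0]
  ],
  "dr": [
    [0, 0, 0],
    [0, 0, 0],
    [0, 0, 0],
    [0, 0, 0],
    [0, 0, 0]
  ],
  "grip": [14, 18, 24, 28, 28]
}}

```text
clock: 35.85
position: [458.0, 377.6, 34.1]
ee_rot: [0.741, -0.672, 0.001, 0.0]
contact_force: [0.7, -0.0, -0.0]
gripper_width: 27.8
```

{"name": "send_rows", "arguments": {
  "translation": [
    [0, 0, -20],
    [0, 0, -45],
    [0, 0, -55],
    [0, 0, -50],
    [0, 0, -10]
  ],
  "dr": [
    [0, 0, 0],
    [0, 0, 0],
    [0, 0, 0],
    [0, 0, 0],
    [0, 0, 0]
  ],
  "grip": [28, 28, 28, 40, 40]
}}

```text
clock: 36.48
position: [459.1, 379.3, 218.9]
ee_rot: [0.741, -0.672, 0.001, -0.004]
contact_force: [-0.5, 0.7, -0.0]
gripper_width: 40.2
```

Run:
```python
from h import *
st();plan(423,-121,160,-93,11,[.5,1,1,1,1,1,1,1,1,.7,.5])
crop("top","t20",240,150,400,240,5)
for c in("top","side"):
  if c=="side": arm.get_image(c)
  r=arm.place_of("column_1_center",c); print([(([round(v) for v in d["xyz"]]),round(d["confidence"],2)) for d in r])
```

```text
36.48 [459.1 379.3 218.9] F [-0.5  0.7 -0. ] w 40.2
rot [[0.098, -0.995, -0.005], [-0.995, -0.098, -0.007], [0.007, 0.005, -1.0]] j [ 0.96  0.34 -0.09  0.   -1.13 -0.87]
from [459. 379. 219.] yaw -84.4 turn -8.6
[25, 4, 3] dz 0.4
[51, 8, 6] dz 0.9
[51, 8, 6] dz 0.9
[51, 7, 6] dz 0.9
[51, 6, 6] dz 0.9
[51, 5, 6] dz 0.9
[52, 4, 6] dz 0.9
[52, 4, 6] dz 0.9
[52, 3, 6] dz 0.9
[36, 1, 4] dz 0.6
[26, 1, 3] dz 0.4
[([500, 372, 37], 0.8)]
[]
```

View pics/t20.png

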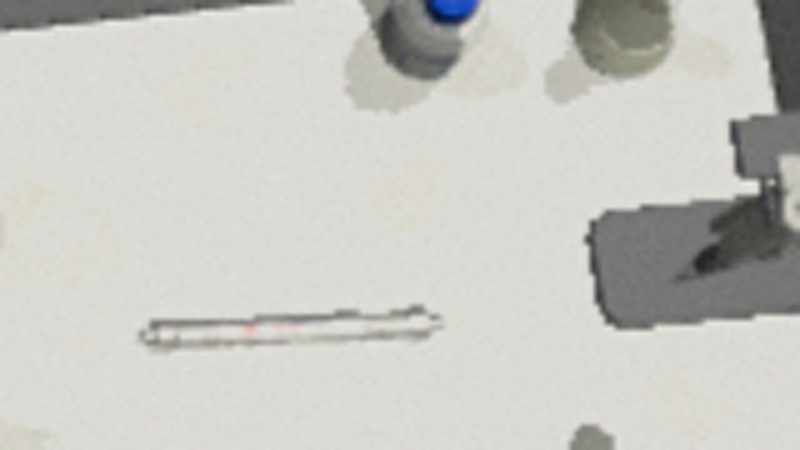

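{"name": "send_rows", "arguments": {
  "translation": [
    [25, 4, 0],
    [51, 8, 0],
    [51, 8, 0],
    [51, 7, 0],
    [51, 6, 0]
  ],
  "dr": [
    [0, 0, 0.4],
    [0, 0, 0.9],
    [0, 0, 0.9],
    [0, 0, 0.9],
    [0, 0, 0.9]
  ],
  "grip": [40, 40, 40, 40, 40]
}}

```text
clock: 37.3
position: [439.6, 144.9, 212.6]
ee_rot: [0.717, -0.697, 0.0, 0.002]
contact_force: [0.4, 0.8, 0.0]
gripper_width: 39.9
```

{"name": "send_rows", "arguments": {
  "translation": [
    [51, 5, 0],
    [52, 4, 0],
    [52, 4, 15],
    [52, 3, 25],
    [45, 2, 20]
  ],
  "dr": [
    [0, 0, 0.9],
    [0, 0, 0.9],
    [0, 0, 0.9],
    [0, 0, 0.9],
    [0, 0, 0.9]
  ],
  "grip": [40, 40, 40, 40, 40]
}}

```text
clock: 37.92
position: [420.3, -106.8, 152.5]
ee_rot: [-0.689, 0.725, 0.001, -0.002]
contact_force: [1.1, 0.5, -0.2]
gripper_width: 39.8
```

Run:
```python
from h import *
st();go(423,-121,10,-93)
crop("top","t21",80,130,240,270,4.5)
crop("top","t21b",240,150,360,230,6)
```

```text
37.92 [ 420.3 -106.8  152.5] F [ 1.1  0.5 -0.2] w 39.8
rot [[-0.052, -0.999, 0.002], [-0.999, 0.052, 0.003], [-0.003, -0.002, -1.0]] j [ 0.13  0.14 -0.55  0.   -0.88 -0.18]
tool delta [ 13.8  -3.8 142.5] norm 143
rotvec [ 0.18 -0.1   0.03]
```

View pics/t21.png

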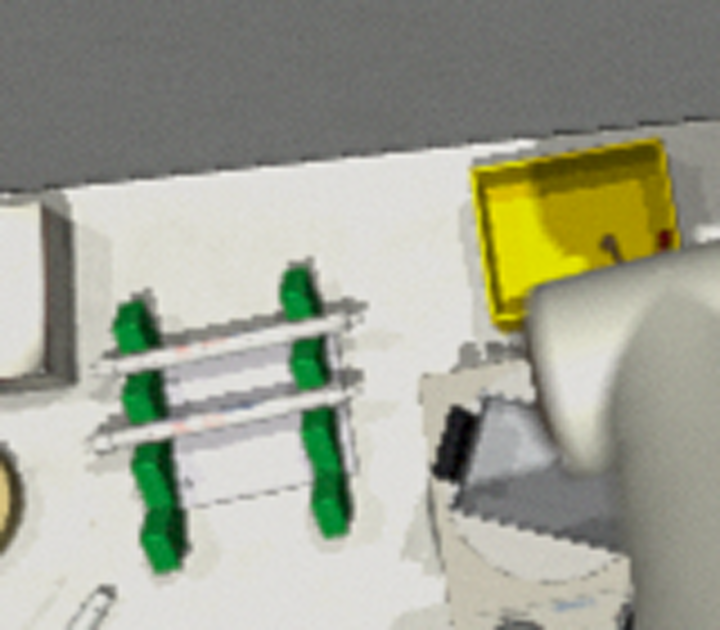

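View pics/t21b.png

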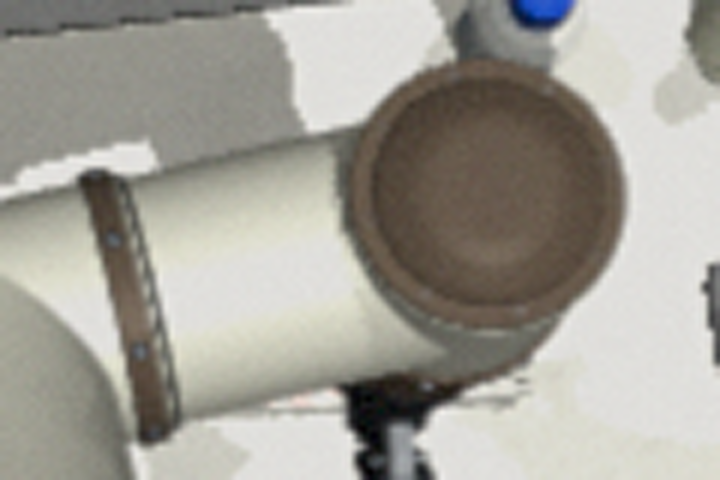

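Both placed columns lie in grooves (top view, rows ~340 and ~412 in the crop). Down on the third.

{"name": "send_rows", "arguments": {
  "translation": [
    [7, -2, 30],
    [6, -2, 50],
    [0, 0, 40],
    [0, 0, 20],
    [0, 0, 6]
  ],
  "dr": [
    [0, 0, 0],
    [0, 0, 0],
    [0, 0, 0],
    [0, 0, 0],
    [0, 0, 0]
  ],
  "grip": [40, 40, 40, 40, 40]
}}

```text
clock: 38.65
position: [424.1, -118.2, 6.9]
ee_rot: [-0.689, 0.725, 0.001, -0.002]
contact_force: [0.2, 0.3, 0.6]
gripper_width: 40.0
```

Run:
```python
from h import *
st();go(423,-121,3,-93)
crop("side","s22",250,180,370,260,6)
```

```text
38.65 [ 424.1 -118.2    6.9] F [0.2 0.3 0.6] w 40.0
rot [[-0.05, -0.999, 0.002], [-0.999, 0.05, 0.004], [-0.004, -0.002, -1.0]] j [ 0.1   0.4  -0.7   0.   -0.47 -0.15]
tool delta [2.8 0.9 3.9] norm 5
rotvec [ 0.25 -0.12  0.12]
```

View pics/s22.png

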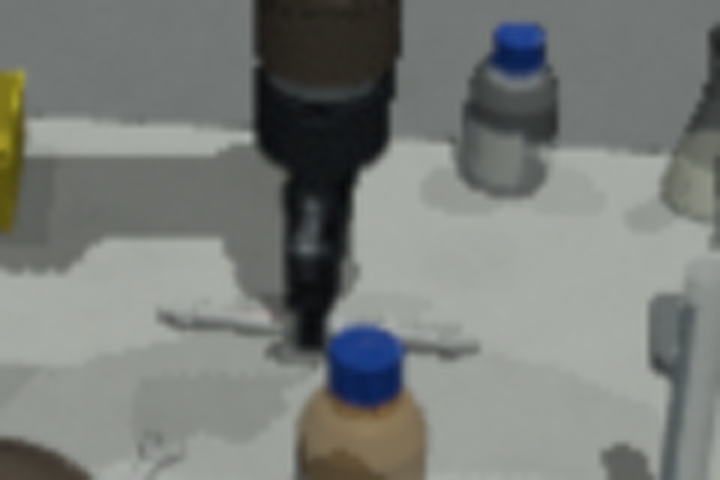

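{"name": "send_rows", "arguments": {
  "translation": [
    [2, 1, 3],
    [0, 0, 1],
    [0, 0, 0],
    [0, 0, 0],
    [0, 0, 0]
  ],
  "dr": [
    [0, 0, 0],
    [0, 0, 0],
    [0, 0, 0],
    [0, 0, 0],
    [0, 0, 0]
  ],
  "grip": [40, 40, 34, 28, 22]
}}

```text
clock: 39.33
position: [424.6, -120.4, 5.1]
ee_rot: [-0.689, 0.725, -0.001, 0.0]
contact_force: [0.6, 0.5, 0.1]
gripper_width: 22.4
```

{"name": "send_rows", "arguments": {
  "translation": [
    [0, 0, 0],
    [0, 0, 0],
    [0, 0, 0],
    [0, 0, 0],
    [0, 0, 0]
  ],
  "dr": [
    [0, 0, 0],
    [0, 0, 0],
    [0, 0, 0],
    [0, 0, 0],
    [0, 0, 0]
  ],
  "grip": [18, 15, 12, 10, 5]
}}

```text
clock: 39.95
position: [424.7, -120.4, 5.2]
ee_rot: [-0.689, 0.725, -0.001, 0.0]
contact_force: [-1.3, 0.1, 5.6]
gripper_width: 12.9
```

{"name": "send_rows", "arguments": {
  "translation": [
    [0, 0, 0],
    [0, 0, -10],
    [0, 0, -25],
    [0, 0, -40],
    [0, 0, -40]
  ],
  "dr": [
    [0, 0, 0],
    [0, 0, 0],
    [0, 0, 0],
    [0, 0, 0],
    [0, 0, 0]
  ],
  "grip": [2, 2, 2, 2, 2]
}}

```text
clock: 40.58
position: [423.6, -120.2, 120.9]
ee_rot: [-0.689, 0.725, -0.0, -0.001]
contact_force: [0.6, 0.2, -1.9]
gripper_width: 12.7
```

Run:
```python
from h import *
p=[px2w("top",80+u/4.5,130+v/4.5,37) for u,v in((90,442),(362,385))]; d=p[1]-p[0]; print("B",(p[0]+p[1])/2,np.linalg.norm(d),np.degrees(np.arctan2(d[1],d[0])))
st();plan(411,371,219,-84.5,11,[.5,1,1,1,1,1,1,1,1,.7,.5])
crop("side","s23",250,150,370,260,5)
```

```text
B [454.96224727 372.81762767  37.        ] 178.4367849464823 -84.24203038639561
40.58 [ 423.6 -120.2  120.9] F [ 0.6  0.2 -1.9] w 12.7
rot [[-0.051, -0.999, 0.001], [-0.999, 0.051, 0.001], [-0.001, -0.001, -1.0]] j [ 0.1   0.2  -0.58  0.   -0.79 -0.15]
from [ 424. -120.  121.] yaw -92.9 turn 8.4
[-25, 2, -5] dz -0.4
[-51, 3, -10] dz -0.9
[-51, 3, -10] dz -0.9
[-51, 2, -10] dz -0.9
[-51, 1, -10] dz -0.9
[-51, 0, -10] dz -0.9
[-51, 0, -10] dz -0.9
[-51, -1, -10] dz -0.9
[-51, -2, -10] dz -0.9
[-35, -2, -7] dz -0.6
[-25, -2, -5] dz -0.4
```

View pics/s23.png

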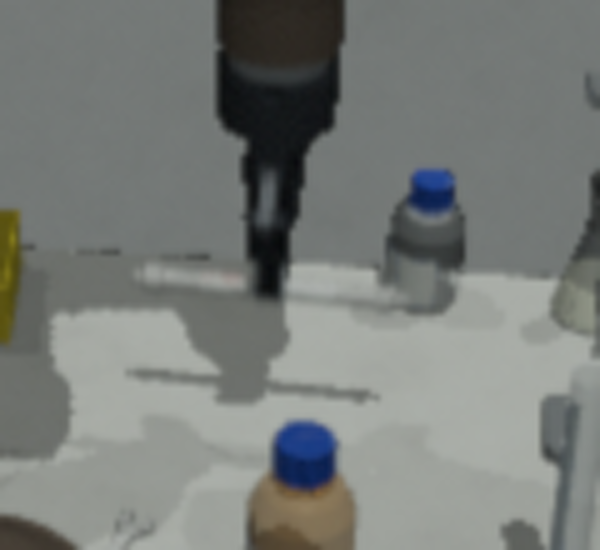

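{"name": "send_rows", "arguments": {
  "translation": [
    [-25, 2, -45],
    [-45, 3, -45],
    [-51, 3, -20],
    [-51, 2, 0],
    [-51, 1, 0]
  ],
  "dr": [
    [0, 0, -0.4],
    [0, 0, -0.9],
    [0, 0, -0.9],
    [0, 0, -0.9],
    [0, 0, -0.9]
  ],
  "grip": [2, 2, 2, 2, 2]
}}

```text
clock: 41.25
position: [417.5, 103.7, 228.9]
ee_rot: [0.714, -0.7, 0.0, -0.0]
contact_force: [1.2, -0.3, -1.5]
gripper_width: 12.5
```

{"name": "send_rows", "arguments": {
  "translation": [
    [-51, 0, 0],
    [-51, 0, 0],
    [-51, -1, 0],
    [-51, -2, 0],
    [-45, -2, 0]
  ],
  "dr": [
    [0, 0, -0.9],
    [0, 0, -0.9],
    [0, 0, -0.9],
    [0, 0, -0.9],
    [0, 0, -0.9]
  ],
  "grip": [2, 2, 2, 2, 2]
}}

```text
clock: 41.88
position: [410.3, 352.6, 227.8]
ee_rot: [0.741, -0.671, 0.001, 0.001]
contact_force: [1.0, -1.2, -1.5]
gripper_width: 12.7
```

Run:
```python
from h import *
st();go(410,372,80,-84.5)
```

```text
41.88 [410.3 352.6 227.8] F [ 1.  -1.2 -1.5] w 12.7
rot [[0.098, -0.995, 0.002], [-0.995, -0.098, 0.001], [-0.0, -0.002, -1.0]] j [ 1.01  0.25 -0.2   0.   -1.12 -0.91]
tool delta [-19.6  -1.7 147.8] norm 149
rotvec [ 0.04 -0.12  0.15]
```

{"name": "send_rows", "arguments": {
  "translation": [
    [-10, -1, 20],
    [-9, -1, 45],
    [0, 0, 45],
    [0, 0, 35],
    [0, 0, 0]
  ],
  "dr": [
    [0, 0, 0],
    [0, 0, 0],
    [0, 0, 0],
    [0, 0, 0],
    [0, 0, 0]
  ],
  "grip": [2, 2, 2, 2, 2]
}}

```text
clock: 42.5
position: [409.7, 367.8, 80.4]
ee_rot: [0.741, -0.672, 0.001, 0.004]
contact_force: [-0.2, -0.1, -2.0]
gripper_width: 12.6
```

{"name": "send_rows", "arguments": {
  "translation": [
    [0, 0, 15],
    [0, 0, 14],
    [0, 0, 5],
    [0, 0, 0],
    [0, 0, 0]
  ],
  "dr": [
    [0, 0, 0],
    [0, 0, 0],
    [0, 0, 0],
    [0, 0, 0],
    [0, 0, 0]
  ],
  "grip": [2, 2, 2, 2, 2]
}}

```text
clock: 43.12
position: [411.7, 370.5, 49.9]
ee_rot: [0.741, -0.672, 0.001, -0.0]
contact_force: [-0.1, -0.3, -1.5]
gripper_width: 12.7
```

Run:
```python
from h import *
st();go(410,372,36,-84.5)
crop("top","t24",80,150,200,260,6)
```

```text
43.12 [411.7 370.5  49.9] F [-0.1 -0.3 -1.5] w 12.7
rot [[0.098, -0.995, 0.001], [-0.995, -0.098, -0.001], [0.001, -0.0, -1.0]] j [ 1.03  0.46 -0.39  0.   -0.72 -0.93]
tool delta [-1.7  1.5 13.8] norm 14
rotvec [-0.08 -0.03  0.1 ]
```

View pics/t24.png

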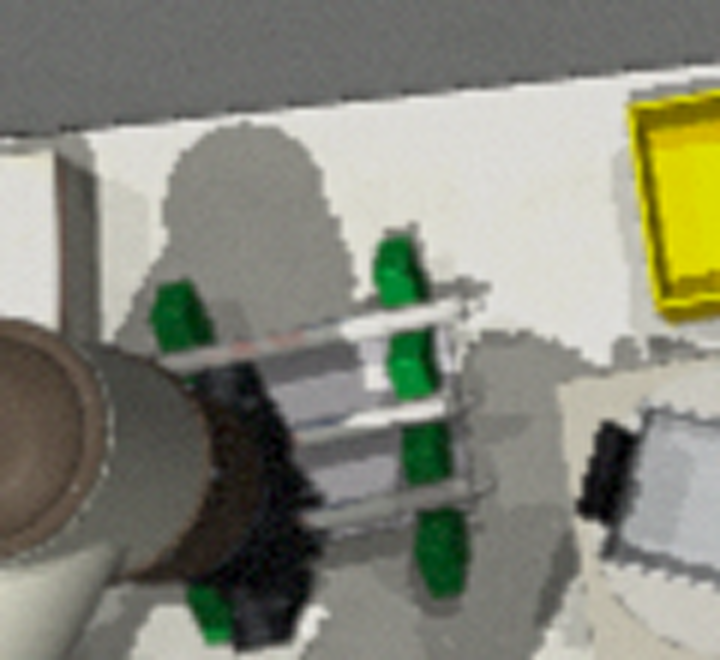

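{"name": "send_rows", "arguments": {
  "translation": [
    [-2, 1, 4],
    [0, 1, 5],
    [0, 0, 5],
    [0, 0, 1],
    [0, 0, 0]
  ],
  "dr": [
    [0, 0, 0],
    [0, 0, 0],
    [0, 0, 0],
    [0, 0, 0],
    [0, 0, 0]
  ],
  "grip": [2, 2, 2, 2, 2]
}}

```text
clock: 43.8
position: [410.0, 372.4, 35.1]
ee_rot: [0.741, -0.672, 0.001, -0.001]
contact_force: [2.0, -1.1, 3.7]
gripper_width: 12.7
```

{"name": "send_rows", "arguments": {
  "translation": [
    [0, 0, 1],
    [0, 0, 0],
    [0, 0, 0],
    [0, 0, 0],
    [0, 0, 0]
  ],
  "dr": [
    [0, 0, 0],
    [0, 0, 0],
    [0, 0, 0],
    [0, 0, 0],
    [0, 0, 0]
  ],
  "grip": [14, 18, 24, 28, 28]
}}

```text
clock: 44.42
position: [409.0, 371.8, 33.1]
ee_rot: [0.741, -0.672, 0.001, 0.001]
contact_force: [-0.4, -0.6, -0.2]
gripper_width: 27.7
```

{"name": "send_rows", "arguments": {
  "translation": [
    [0, 0, -20],
    [0, 0, -45],
    [0, 0, -55],
    [0, 0, -50],
    [0, 0, -30]
  ],
  "dr": [
    [0, 0, 0],
    [0, 0, 0],
    [0, 0, 0],
    [0, 0, 0],
    [0, 0, 0]
  ],
  "grip": [28, 28, 28, 40, 40]
}}

```text
clock: 45.05
position: [409.4, 372.7, 236.4]
ee_rot: [0.741, -0.672, 0.0, -0.002]
contact_force: [-0.3, 0.7, -0.9]
gripper_width: 39.9
```

{"name": "send_rows", "arguments": {
  "translation": [
    [50, 0, 0],
    [60, 0, 0],
    [60, 0, 0],
    [60, 0, 0],
    [60, 0, 0]
  ],
  "dr": [
    [0, 0, 0],
    [0, 0, 0],
    [0, 0, 0],
    [0, 0, 0],
    [0, 0, 0]
  ],
  "grip": [40, 40, 40, 40, 40]
}}

```text
clock: 45.68
position: [437.0, 81.7, 233.9]
ee_rot: [0.741, -0.672, 0.001, 0.0]
contact_force: [0.8, -0.0, -0.1]
gripper_width: 40.1
```

{"name": "send_rows", "arguments": {
  "translation": [
    [60, 0, 0],
    [60, 0, 0],
    [50, 0, 0],
    [30, 0, 0],
    [0, 0, 0]
  ],
  "dr": [
    [0, 0, 0],
    [0, 0, 0],
    [0, 0, 0],
    [0, 0, 0],
    [0, 0, 0]
  ],
  "grip": [40, 40, 40, 40, 40]
}}

```text
clock: 46.3
position: [456.5, -117.0, 233.6]
ee_rot: [0.739, -0.673, 0.0, 0.001]
contact_force: [-0.2, -0.1, 0.1]
gripper_width: 39.7
```

Run:
```python
from h import *
st()
crop("top","t25",80,130,240,270,5)
crop("side","s25",80,130,280,270,4)
for t in ("tray_tab","tray_center","bin","fitting_1_center","fitting_3_center","column_1_center","cradle","flask","blue_cap_bottle"):
  for c in ("side","top"):
    r=arm.place_of(t,c); print(t,c,[(([round(v) for v in d["xyz"]]),round(d["confidence"],2)) for d in r])
```

```text
46.3 [ 456.5 -117.   233.6] F [-0.2 -0.1  0.1] w 39.7
rot [[0.094, -0.996, 0.001], [-0.996, -0.094, 0.0], [-0.0, -0.001, -1.0]] j [ 0.1   0.12 -0.35  0.   -1.1  -0.  ]
tray_tab side [([411, 214, 137], 0.56)]
tray_tab top [([410, 207, 132], 0.61)]
tray_center side [([389, 156, 95], 0.7)]
tray_center top [([387, 158, 92], 0.91), ([411, 210, 132], 0.64)]
bin side [([552, 136, -3], 0.82)]
bin top [([552, 140, -1], 0.68)]
fitting_1_center side [([553, 135, 2], 0.51)]
fitting_1_center top []
fitting_3_center side []
fitting_3_center top []
column_1_center side [([503, 376, 33], 0.64)]
column_1_center top [([501, 373, 34], 0.75)]
cradle side [([460, 374, -1], 0.65)]
cradle top [([458, 373, -1], 0.9), ([412, 375, 36], 0.73)]
flask side [([589, -349, -2], 0.58)]
flask top [([588, -351, -1], 0.56)]
blue_cap_bottle side [([600, -224, 0], 0.67)]
blue_cap_bottle top []
```

View pics/t25.png

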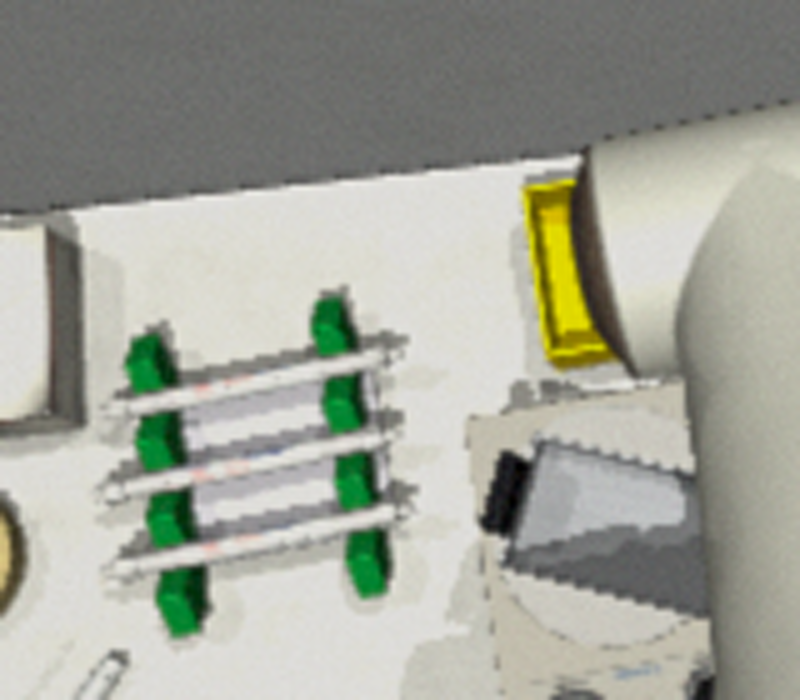

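View pics/s25.png

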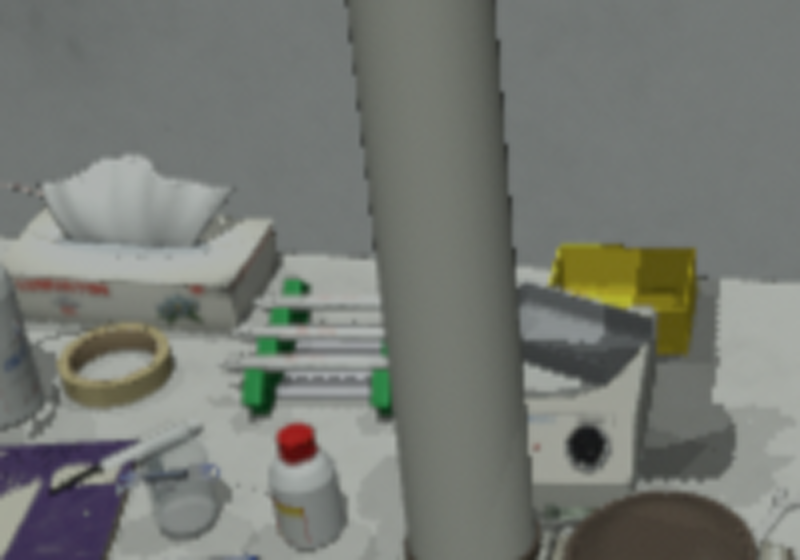

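{"name": "send_rows", "arguments": {
  "translation": [
    [40, 10, -10],
    [55, 10, -10],
    [55, 10, -10],
    [50, 10, 0],
    [20, 0, 0]
  ],
  "dr": [
    [0, 0, 0],
    [0, 0, 0],
    [0, 0, 0],
    [0, 0, 0],
    [0, 0, 0]
  ],
  "grip": [40, 40, 40, 40, 40]
}}

```text
clock: 47.92
position: [429.1, -330.8, 261.2]
ee_rot: [0.739, -0.673, -0.015, 0.0]
contact_force: [-18.0, 6.0, 2.2]
gripper_width: 40.1
```

Run:
```python
from h import *
st()
crop("top","t26",180,150,250,210,9)
crop("top","t26b",90,140,350,320,3)
```

```text
47.92 [ 429.1 -330.8  261.2] F [-18.    6.    2.2] w 40.1
rot [[0.093, -0.995, -0.022], [-0.995, -0.093, 0.021], [-0.023, 0.02, -1.0]] j [-0.36  0.24 -0.12 -0.01 -1.24  0.46]
```

View pics/t26.png

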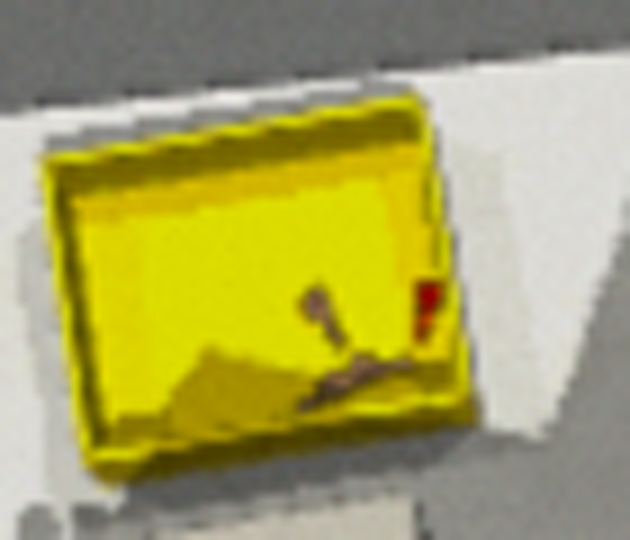

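View pics/t26b.png

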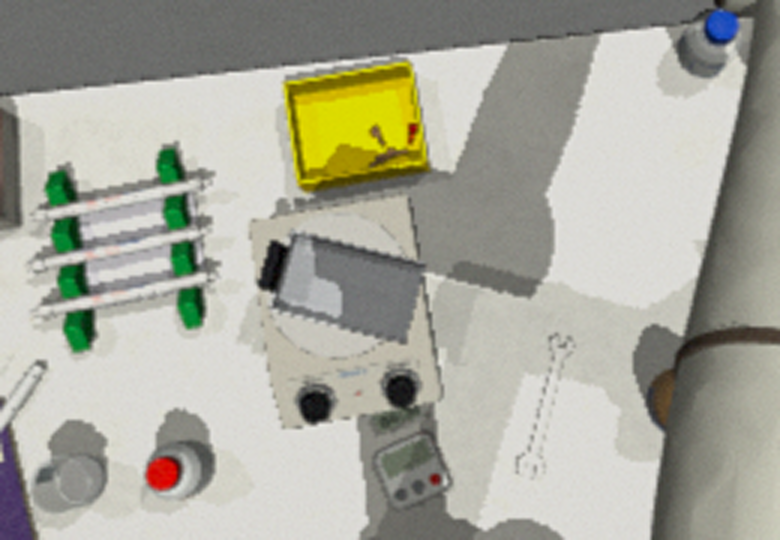

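{"name": "send_rows", "arguments": {
  "translation": [
    [-15, 0, 0],
    [-30, 0, 0],
    [-40, 0, 0],
    [-30, 0, 0],
    [0, 0, 0]
  ],
  "dr": [
    [0, 0, 0],
    [0, 0, 0],
    [0, 0, 0],
    [0, 0, 0],
    [0, 0, 0]
  ],
  "grip": [40, 40, 40, 40, 40]
}}

```text
clock: 48.65
position: [427.0, -222.7, 264.5]
ee_rot: [0.742, -0.671, 0.001, 0.0]
contact_force: [0.8, -0.3, 0.2]
gripper_width: 39.9
```

Run:
```python
from h import *
st()
for n in("top","side"):cv2.imwrite(f"pics/{n}27.png",arm.get_image(n)[:,:,::-1])
for t in ("flask","blue_cap_bottle"):
  for c in ("side","top"):
    r=arm.place_of(t,c); print(t,c,[(([round(v) for v in d["xyz"]]),round(d["confidence"],2)) for d in r])
```

```text
48.65 [ 427.  -222.7  264.5] F [ 0.8 -0.3  0.2] w 39.9
rot [[0.1, -0.995, 0.001], [-0.995, -0.1, -0.001], [0.001, -0.001, -1.0]] j [-0.14  0.11 -0.28  0.   -1.18  0.24]
flask side []
flask top []
blue_cap_bottle side []
blue_cap_bottle top []
```

View pics/top27.png

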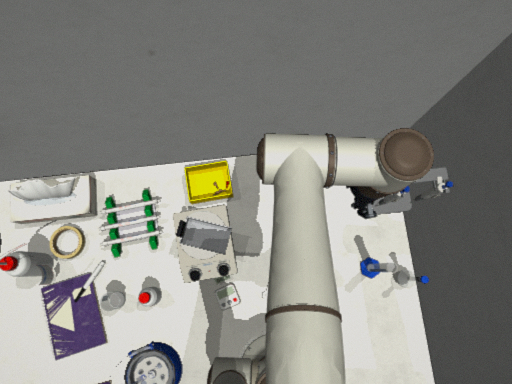

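View pics/side27.png

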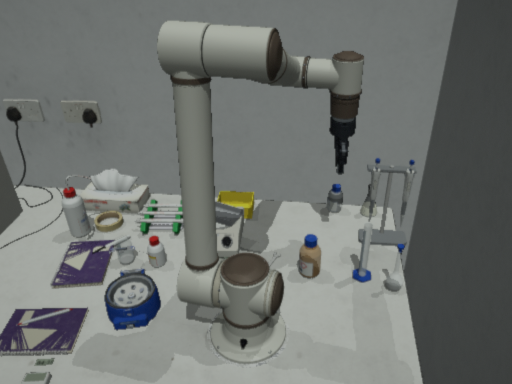

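Run:
```python
from h import *
print(arm.job_done()); st()
```

```text
the job is handed in; nothing more can be done
None
the job is handed in; nothing more can be done
```

The job is handed in at about 49 s of the 210 s allowed. No verdict was reported.

**What I did:**
- **Tray:** I gripped the tray by its tab, carried it level to the bin, tipped it to about 46–53° over the bin, and set it back on the stirrer plate.
- **Columns:** I laid the three columns one to a groove in the cradle.

**Last checks:**
- **Tray:** The networks put its middle at about (388, 157) mm, against my own measurement of about (388, 158) for the plate centre. The tab height read 132–137 mm, as it should. The tray looks flat and empty.
- **Columns:** All three lie across both rails in separate grooves in the top view. The first two I measured at yaw about -84.3°, matching the cradle. The first sits about 6 mm off centre along its groove, judged by eye; the limit is 25 mm. The third I only judged by eye.
- **Bin:** It stands upright where it was. I can see the red fitting, one brown one, and a pile long enough to be two. None show on the tray or table. The networks gave no reliable fitting detections, so the count of four is from the picture alone.

**What went wrong or stayed unconfirmed:**
- While clearing the view at the end, the gripper ran into the frame stand on the right with about 19 N in the last reading, under the 40 N limit. I backed off, the force went to zero, and nothing had visibly moved.
- The networks did not find the flask or the bottle in the last pictures. In the side picture both stand where they were at the start. Their last network readings, taken before the bump, agreed with the start.

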